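# Seat the specimen stage on the microscope's foot

## Task

Pick up the aluminium specimen stage by its upright fin and seat it on the foot of the stereo microscope, under the head, with the fin towards the robot's side of the foot (away from the pole): both pegs in its holes, lying flat and fully home, then let go. It carries a glass dish, so keep it roughly level and lower it into place rather than dropping it. Do not bump the microscope hard, and leave everything else on the bench where it is.

Things in the scene. Friction and masses are not known exactly. Their poses are not given: they have to be found in the camera images.
- scope: Stereo microscope, fixed. Origin: centre of the underside of its white foot, 250 (x) x 200 (y) x 25 mm high; x points from the front edge (robot's side) to the pole, z up. Steel pole 32 mm thick at x +100 mm. On the foot two steel pegs at x -10 mm, y +-50 mm: 12 mm thick, 15 mm tall, tapering over the upper 9 mm to 7 mm at the tip.
- scope_objective (a point): Centre of the lower end of the black objective (72 mm thick), scope x -12 mm, 200 mm above the bench; above it a white ring 100 mm across from 232 mm. Nothing hangs lower.
- scope_head (a point): Middle of the lower front edge of the white head, scope x -100 mm, 257 mm above the bench. The head reaches from here to x +50 mm, y +-50 mm and up to 430 mm; a black knob sticks 20 mm farther out at 315 mm; eyepieces rise to +y. It hangs over the place of the stage's fin: the tool must come in tilted about 40 degrees, leaning back to the front.
- scope_seat (a point): Point on the top of the foot (25 mm above the bench, scope x -30 mm) where the centre of the stage's underside belongs; axes as the microscope's.
- stage: Specimen stage, loose, 0.3 kg: aluminium plate 130 x 130 x 18 mm, two through holes 15 mm wide at x +20 mm, y +-50 mm, upright fin near its front (-x) edge, glass dish 74 mm across, 14 mm high, fixed on top at x +18 mm. Origin: centre of the underside, z up. Fin: 14 mm thick (y), x -63 to -27 mm, top 63 mm above the underside. Seated, its origin is at scope_seat, axes alike.
- stage_grip (a point): Point inside the fin to take it by: stage x -45 mm, y 0, 45 mm above the underside (18 mm below the fin's top); pinch along the stage's y.
- slidebox: Grey slide box, 107 x 87 x 38 mm, loose; origin: centre of its underside. To be left alone.
- dishes: Stack of three clear dishes, 92 mm across, 48 mm high; origin: centre of its underside. To be left alone.
- beaker: Glass beaker, 72 mm across, 90 mm tall; origin: centre of its underside. To be left alone.
- flask: Glass jar with cap, 70 mm across, 140 mm tall; origin: centre of its underside. To be left alone.
- sprayer: Spray bottle, white with a green head, 76 mm across, 185 mm tall; origin: centre of its underside. To be left alone.
- forceps: Steel forceps lying flat, 135 mm long in x, 14 mm wide, 8 mm high; origin: middle of the underside. To be left alone.
- disc: White plastic disc lying flat, 90 mm across, 8 mm thick; origin: centre of its underside. To be left alone.
Things that resemble listed ones, but are neither listed nor needed, are in the scene too. Leave any turquoise look-alike of the stage alone.

How it is judged (in metres and radians):
At the end, for the whole second after the job is handed in: The stage sits on the microscope's foot with both pegs in its holes: its origin within 5 mm sideways and 3 mm in height of scope_seat, its x axis within 0.06 rad of the microscope's with the fin at the front, its tilt below 0.04 rad, at rest and released (horizontal distance between stage and scope_seat below 0.005 m and z of stage in the frame of scope_seat between -0.003 and 0.003 m and angle between the x axis of stage and the x axis of scope, either way round below 0.06 rad and x of stage_grip in the frame of scope_seat below -0.03 m and angle between stage's own z axis and vertical below 0.04 rad and linear speed of stage below 0.02 m/s); the robot touches nothing.
It fails at once if the stage is tipped more than 0.5 rad (angle between stage's own z axis and vertical above 0.5 rad).
It fails at once if the stage is dropped (it falls free of the fingers at more than 0.45 m/s, about 10 mm of fall) (linear speed of stage above 0.45 m/s and contact force between the fingers and stage below 0.05 N).
It fails at once if the stage is rammed into the microscope with more than 70 N (contact force between stage and scope above 70 N).
It fails at once if the robot bumps the microscope with more than 20 N (contact force between any of the arm, the fingers and scope above 20 N).
It fails at once if a bystander is moved more than 30 mm or knocked over (distance of any of slidebox, dishes, beaker, flask, sprayer, forceps, disc from where it was at the start of the episode above 0.03 m or angle between any of beaker, flask, sprayer's own z axis and vertical above 0.5 rad).
It also fails if it takes over 54 s, if anything falls off the work surface, if the arm or the gripper's body presses on something with over 40 N, if the wrist force passes 120 N, or if a joint passes its speed limit or range.

## Robot

A 6-joint arm with a two-finger parallel gripper is mounted at the origin on the work surface. World frame = base frame: x ahead of the robot, y to its left, z up, the work surface at z = 0. Lengths are in m, angles in degrees, forces in N, time in s.
With the tool pointing down it reaches from about 0.4 to 0.825 m from the base axis. Payload 7 kg.
Tool frame: the origin (TCP) lies midway between the tips of the shut fingers; the grasp point (between the pads) lies 19 mm behind it (r.grip_depth is the distance from the TCP to the grasp point, in m); z points along the fingers, y is the line along which they close (so a half turn about z gives the same grasp; the last joint's range is limited). The gripper opens to 88 mm and grips with 3 to 60 N. Pads are 19 mm wide; open, the fingers measure 130 mm over their backs; the gripper's body (78 mm by 193 mm) begins 47 mm behind the grasp point.
Start: joints at [-55.113, 20.546, 0.682, 0, -70.136, -16.507], TCP at [0.213, -0.641, 0.19] pointing down, gripper open.
Joint ranges: [-176.03, 176.03], [-82.01, 121.73], [-58.28, 71.71], [-173.87, 95.51], [-174.79, -0.11], [-173.66, 173.66]. Speed limits (degrees/s): [136.94, 136.94, 172.46, 180, 180, 180].

## Interface

Orientations are given as [roll, pitch, yaw] about the fixed x, y, z axes, in that order (R = Rz(yaw) Ry(pitch) Rx(roll)).
In Python, from plant import r, capture, close_job, search_frame, outline_of gives the robot as it stands.
- The arm moves only by the shell command python3 -m creep 'ROWS' [FORCE]. ROWS is JSON, a list of rows, each a list of 7 numbers: the finger opening in mm, from 0 to 87.6, then the shift along the world's x, y, z in units of 25 mm (1.0 is 25 mm), then the turn, a rotation vector about the world's x, y, z in degrees. In form: [[hand, x, y, z, ax, ay, az], ...]. A call has 1 to 8 rows; each row shifts and turns the commanded pose from where the row before left it; what a row does not reach is not made up. A row lasts 1/12 s, in which the tool goes at most 41.7 mm and 7.16 degrees, less where a joint would pass 70% of its speed; a pose out of reach is approached as far as the arm can. A call is refused whole if a number of a shift passes 1 or a number of a turn 7.16, either way. A call with a gripper value outside its range is refused whole. The fingers move at their own pace and stop on an object; FORCE is the grip in N (left out, the last holds). Time passes only in rows, so rows that do not move let the fingers close. It gives the time, the measured TCP pose, the force, the opening and the grip force at its end, in the units of the state.
- r.get_state(): the state, without advancing time (a new reading comes with each control period).
- capture(name): name is "scene" or "top" or "wrist"; returns a dict with "frame" (420x560x3 uint8, red, green, blue), "K" (3x3 intrinsics, pixels), "k1" (the pictures are not rectified: a ray, as slopes to the right and down, at radius r is drawn at 1 + k1 r^2 times it, then the intrinsics apply), "origin" and "rotation" of the camera in the world. Camera axes: x right, y down, z forward; pixel columns grow to the right and rows downward; lengths in m; the calibration is good to about 2 mm. A picture is of the moment at which its call begins. There is no depth.
- close_job(): hands the job in; it is judged then, once.
Trained networks look in a picture, given as the dict that the camera call returned (one of the last four; its "shot" number tells which), for a name from the list of things; names that differ only in an ending like _2 or _b are one class to them, and where a whole thing is asked for, a point or a joint stands for the part that bears it (a point fixed in the world has none). Each returns a list of dicts, best first, with "conf" (0 to 1); they miss things now and then, are a little off and sometimes report something else, mostly with a low value. They report only what shows in the picture. A call takes as long as a camera call. They do not tell look-alikes from the thing itself.
- search_frame(picture, target): "bbox" ([left, top, right, bottom] in pixels, round what is visible of it).
- outline_of(picture, target): "region" (420x560 bool, what is visible of it) and "bbox" ([left, top, right, bottom] in pixels, round what is visible of it).
The state is a dict: "time_s": time; "joints": joint angles; "qd": joint speeds; "joint_torque": joint torques, N m; "tcp_pos": TCP position; "eef_rot": TCP orientation; "contact_force": force on the tool from outside, world axes, zero at the start; "moment": the same for the moment, N m; "gripper_width": finger opening in m; "gripper_force": force on a finger pad.
Only numpy, scipy, OpenCV 4.12 (cv2) and the standard library are available. Lean on these libraries where they do the work, as an engineer would, in place of code of your own. Each camera call takes 0.05 s, during which the arm holds its last target. There are 200 camera calls.

## Working session

There is one attempt and no reset: what is moved stays moved. The work goes in short steps, Python scripts to look and compute and a shell command to move; the robot and the scene stay as the last step left them, time stands still between calls to the robot, and variables do not carry over. Pictures are saved under pics/ and viewed, at most 10 in all, crops included, and the job is handed in when it is done.

```bash
ls; mkdir -p pics; python3 - <<'E'
from plant import r,capture,search_frame
import cv2,numpy as np
for n in ["scene","top"]:
    c=capture(n); cv2.imwrite(f"pics/{n}0.png",c["frame"][:,:,::-1])
    print(n,c["K"].tolist(),c["k1"],np.round(c["origin"],4).tolist(),np.round(c["rotation"],4).tolist())
    for t in ["stage","scope","stage_grip","scope_seat"]:
        try: print(t,[(np.round(d["bbox"]).tolist(),round(d["conf"],2)) for d in search_frame(c,t)])
        except Exception as e: print(t,e)
print(r.get_state(),r.grip_depth)
E
```

```text
pics
scene [[442.82781393117745, 0.0, 280.2289037485063], [0.0, 442.82781393117745, 212.6233472957315], [0.0, 0.0, 1.0]] -0.023921477264800803 [1.1297, 0.2277, 0.9772] [-141.2861, 0.8918, 110.3603]
stage [([186.0, 140.0, 247.0, 187.0], 0.95), ([154.0, 188.0, 208.0, 238.0], 0.74)]
scope [([189.0, 153.0, 325.0, 348.0], 0.92)]
stage_grip [([151.0, 188.0, 209.0, 240.0], 0.71), ([187.0, 138.0, 250.0, 182.0], 0.64)]
scope_seat [([192.0, 153.0, 323.0, 349.0], 0.86)]
top [[446.04738357453664, 0.0, 280.1667361380518], [0.0, 446.04738357453664, 220.23710250788292], [0.0, 0.0, 1.0]] -0.03521073675256725 [0.3159, -0.0099, 1.4167] [-171.3771, 0.241, -89.8972]
stage [([353.0, 196.0, 406.0, 251.0], 0.78), ([357.0, 275.0, 403.0, 324.0], 0.67)]
scope [([230.0, 99.0, 327.0, 230.0], 0.86)]
stage_grip [([349.0, 197.0, 402.0, 250.0], 0.82), ([358.0, 275.0, 404.0, 325.0], 0.61)]
scope_seat [([232.0, 103.0, 326.0, 233.0], 0.71)]
{'time_s': 0.5, 'joints': array([-5.51119515e+01,  2.05480431e+01,  6.81827891e-01, -2.36666851e-03,
       -7.01374321e+01, -1.65056222e+01]), 'qd': array([ 0.00500978, -0.080022  ,  0.02450874, -0.04017371, -0.00294211,
       -0.04277471]), 'joint_torque': array([ 8.06169483e-04, -5.81798780e+01,  2.93068850e+01,  6.99712738e+00,
        1.19477604e-02, -6.78922561e-05]), 'tcp_pos': array([ 0.21283219, -0.64052479,  0.19043379]), 'eef_rot': array([ 1.79995871e+02,  1.09785939e-03, -1.61618378e+02]), 'contact_force': array([ 0.17852865, -0.7746574 , -0.09662658]), 'moment': array([-0.04287659,  0.00950727,  0.02637566]), 'gripper_force': 0.0, 'gripper_width': 0.08748887736772049} 0.0188
```

```bash
python3 - <<'E'
import cv2
a=cv2.imread("pics/top0.png")[80:350,150:500]
cv2.imwrite("pics/topc.png",cv2.resize(a,(770,594),interpolation=cv2.INTER_CUBIC))
E
```

```text
(no output)
```

View pics/scene0.png

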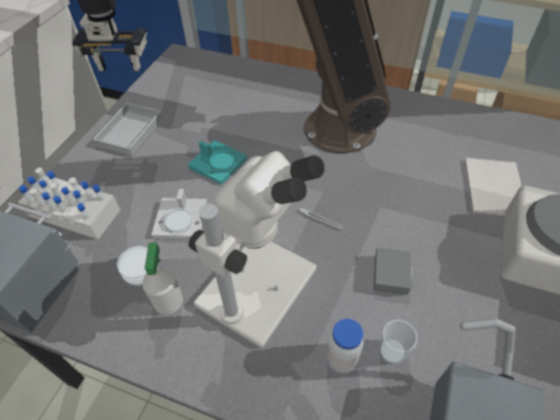

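View pics/topc.png

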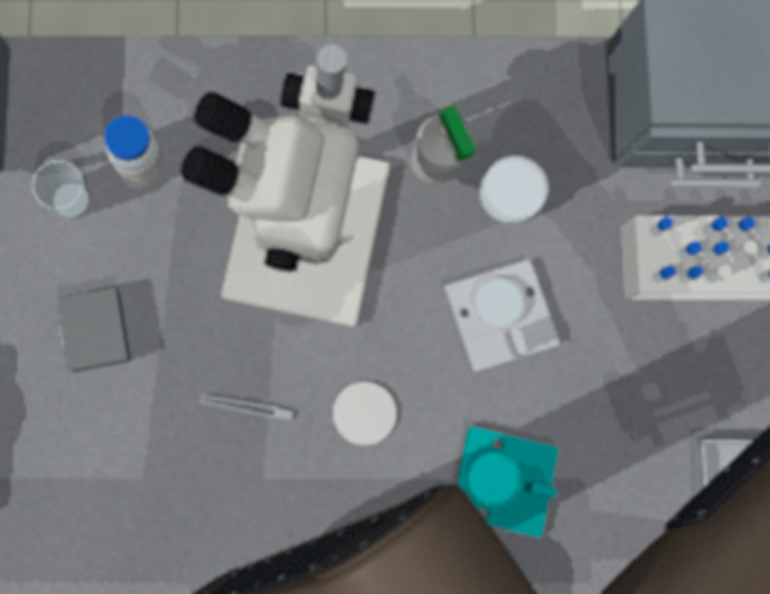

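```bash
cat > h.py <<'E'
import numpy as np,cv2
from scipy.spatial.transform import Rotation as Ro
from scipy.optimize import least_squares
def cam(c):
    o=np.array(c["origin"]); M=np.array(c["rotation"],float)
    if M.shape==(3,): M=Ro.from_euler("xyz",M,degrees=True).as_matrix()
    return o,M,np.array(c["K"]),c["k1"]
def proj(c,P):
    o,M,K,k=cam(c); q=(np.atleast_2d(P)-o)@M; s=q[:,:2]/q[:,2:]
    s=s*(1+k*(s**2).sum(1,keepdims=True)); return s*[K[0,0],K[1,1]]+K[:2,2]
def unproj(c,uv,z):
    o,M,K,k=cam(c); d=(np.atleast_2d(uv)-K[:2,2])/[K[0,0],K[1,1]]; s=d.copy()
    for _ in range(8): s=d/(1+k*(s**2).sum(1,keepdims=True))
    w=np.c_[s,np.ones(len(s))]@M.T; return o+w*((z-o[2])/w[:,2:])
def sub(c,uv,w=3):
    g=cv2.cvtColor(np.ascontiguousarray(c["frame"]),cv2.COLOR_RGB2GRAY)
    return cv2.cornerSubPix(g,np.float32(uv).reshape(-1,1,2),(w,w),(-1,-1),(3,20,.01)).reshape(-1,2)
def fit(obs,x0,fixz=True):
    """obs: list of (cam, model pts, uv); pose x,y,yaw with z offset 0"""
    def world(p,L): 
        c,s=np.cos(p[2]),np.sin(p[2]); L=np.array(L,float)
        return np.c_[p[0]+c*L[:,0]-s*L[:,1],p[1]+s*L[:,0]+c*L[:,1],L[:,2]]
    f=lambda p:np.concatenate([(proj(c,world(p,L))-uv).ravel() for c,L,uv in obs])
    s=least_squares(f,x0,loss="soft_l1"); return s.x,np.round(f(s.x),1).reshape(-1,2)
E
python3 - <<'E'
from h import *
from plant import capture
t=capture("top"); s=capture("scene")
a=lambda L:np.array(L)/2.2+[150,80]
st=sub(t,a([(445,288),(532,259),(560,345),(475,371)])); ft=sub(t,a([(222,297),(355,325),(389,163)]))
fs=sub(s,[(316,265),(262,338),(198,300)]); 
print(st,ft,fs)
W=unproj(t,st,.018)[:,:2]; print(W, np.linalg.norm(W-np.roll(W,1,0),axis=1))
F=unproj(t,ft,.025)[:,:2];print(F,np.linalg.norm(np.diff(F,axis=0),axis=1))
G=unproj(s,fs,.025)[:,:2];print(G,np.linalg.norm(np.diff(G,axis=0),axis=1))
Ls=[(.065,.065,.018),(.065,-.065,.018),(-.065,-.065,.018),(-.065,.065,.018)]
print(fit([(t,Ls,st)],[*W.mean(0),.3]))
E
```

```text
[[351.61948 209.52287]
 [390.33676 197.6863 ]
 [404.30124 235.29764]
 [365.29022 248.42259]] [[250.20468 214.57649]
 [311.16678 227.24187]
 [326.5347  153.70964]] [[316.08078 264.83655]
 [262.      338.     ]
 [198.      300.     ]]
[[ 0.56271979 -0.23105398]
 [ 0.60134705 -0.35602196]
 [ 0.48026433 -0.39602265]
 [ 0.43865137 -0.27135127]] [0.13044863 0.13080162 0.12751895 0.13143284]
[[ 0.54489261  0.09116768]
 [ 0.50470245 -0.10126677]
 [ 0.74448141 -0.15307488]] [0.19658653 0.2453121 ]
[[ 0.54667898  0.09178263]
 [ 0.77216086  0.0354685 ]
 [ 0.73633106 -0.14378787]] [0.23240775 0.18280214]
(array([ 0.52075212, -0.31360797,  0.31344184]), array([[ 0.2,  0.1],
       [-0.2, -0.4],
       [-0.2,  0.4],
       [ 0.1, -0.1]]))
```

```bash
python3 -m creep '[[87,0.43,0.7,0.15,1.55,-4.75,0],[87,0.43,0.7,0.15,1.55,-4.75,0],[87,0.43,0.7,0.15,1.55,-4.75,0],[87,0.43,0.7,0.15,1.55,-4.75,0],[87,0.43,0.7,0.15,1.55,-4.75,0],[87,0.43,0.7,0.15,1.55,-4.75,0],[87,0.43,0.7,0.15,1.55,-4.75,0],[87,0.43,0.7,0.15,1.55,-4.75,0]]' && python3 -m creep '[[87,0.43,0.7,0.15,0,0,0],[87,0.43,0.7,0.15,0,0,0],[87,0.43,0.7,0.15,0,0,0],[87,0.43,0.7,0.15,0,0,0],[87,0.43,0.7,0.15,0,0,0],[87,0.43,0.7,0.15,0,0,0],[87,0.43,0.7,0.15,0,0,0],[87,0.43,0.7,0.15,0,0,0]]'; python3 -m creep '[[60,0,0,0,0,0,0],[60,0,0,0,0,0,0]]'
python3 - <<'E'
from h import *
from plant import r,capture,search_frame
w=capture("wrist"); s=r.get_state(); print(s["tcp_pos"],s["eef_rot"],s["joints"],w["origin"],w["rotation"])
R=Ro.from_euler("xyz",s["eef_rot"],degrees=True)
print("z",R.as_matrix()[:,2],"cam rel tool",R.inv().apply(np.array(w["origin"])-s["tcp_pos"]))
cv2.imwrite("pics/w1.png",w["frame"][:,:,::-1])
print(search_frame(w,"stage"))
E
```

```text
time_s: 1.27
tcp_pos: [0.2995, -0.5004, 0.2219]
eef_rot: [-179.5, 40.2, -161.4]
contact_force: [-0.7, 0.5, -1.1]
gripper_width: 0.0865
gripper_force: 0.0
time_s: 1.93
tcp_pos: [0.3851, -0.3598, 0.2508]
eef_rot: [-179.7, 40.0, -161.5]
contact_force: [0.7, 0.8, 0.0]
gripper_width: 0.087
gripper_force: 0.0
time_s: 2.1
tcp_pos: [0.3852, -0.3598, 0.2513]
eef_rot: [-179.6, 40.0, -161.3]
contact_force: [0.3, -0.6, 0.6]
gripper_width: 0.0786
gripper_force: 0.0
[ 0.38488711 -0.36037026  0.25092649] [-179.65018513   39.97041112 -161.40092418] [-55.22420478   1.72025645 -11.86443439 -41.25179016 -68.92035449
  -3.4809304 ] [ 0.20557212 -0.41835119  0.34766491] [122.48159772   0.25294786 108.4552088 ]
z [ 0.610778    0.19909672 -0.76636201] cam rel tool [ 0.08227401  0.00104689 -0.19520211]
[{'bbox': [300.2, 0.0, 425.0, 53.7], 'conf': 0.65}, {'bbox': [232.7, 95.9, 337.9, 178.8], 'conf': 0.6}]
```

View pics/w1.png

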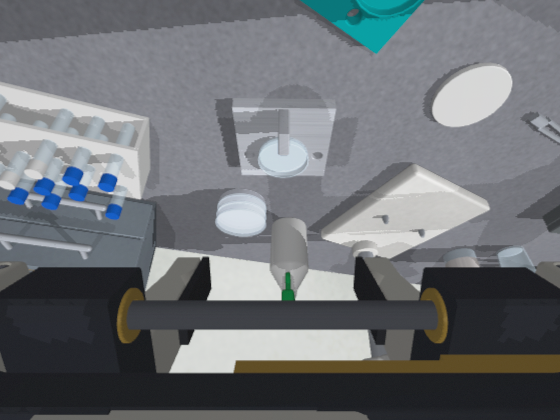

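Wrist view: the stage plate has corners near (233,98), (335,108), (325,176), (241,174), with its fin at (284,130). The foot corners are at (416,168), (489,207), (322,235), and the pegs at (386,220) and (422,233).

```bash
python3 - <<'E'
from h import *
from plant import capture
w=capture("wrist"); t=capture("top")
Ls=np.array([(-.065,-.065,.018),(-.065,.065,.018),(.065,.065,.018),(.065,-.065,.018)])
x0=[.521,-.3136,.313]
# project the model to identify picks
c,s=np.cos(x0[2]),np.sin(x0[2])
print(proj(w,np.c_[x0[0]+c*Ls[:,0]-s*Ls[:,1],x0[1]+s*Ls[:,0]+c*Ls[:,1],Ls[:,2]]))
uv=sub(w,[(233,98),(335,108),(325,176),(241,174)]); print(uv)
print("stage w",fit([(w,Ls,uv)],x0))
uf=sub(w,[(416,168),(489,207),(322,235)]); print(uf)
Lf=np.array([(-.125,-.1,.025),(-.125,.1,.025),(.125,-.1,.025)])
f0=[.647,-.0306,-.206]
print("scope w",fit([(w,Lf,uf)],f0))
a=lambda L:np.array(L)/2.2+[150,80]
print("scope top",fit([(t,Lf[[1,0,2]],sub(t,a([(222,297),(355,325),(389,163)])))],f0))
im=w["frame"][:,:,::-1]
A=cv2.resize(im[85:190,220:350],None,fx=4,fy=4,interpolation=2); B=cv2.resize(im[155:250,310:500],None,fx=4,fy=4,interpolation=2)
cv2.imwrite("pics/A.png",A);cv2.imwrite("pics/B.png",B)
E
```

```text
[[231.95774372 110.4093995 ]
 [335.20074415 111.26099726]
 [323.19361686 177.3957755 ]
 [242.02575343 176.80633637]]
[[232.88922 100.94626]
 [336.12683 109.48367]
 [323.43585 176.679  ]
 [242.21513 175.48698]]
stage w (array([ 0.51699369, -0.31412193,  0.29936934]), array([[-0.1,  6.3],
       [ 0.7, -0.2],
       [-0.1, -0.5],
       [-0.6, -0.6]]))
[[416.      168.     ]
 [490.32462 209.04121]
 [322.      235.     ]]
scope w (array([ 0.63595248, -0.04278673, -0.23552806]), array([[ 0.6,  0.5],
       [ 0.3, -1.1],
       [-5.6,  1.5]]))
scope top (array([ 0.64610402, -0.03032915, -0.20978834]), array([[-0.7,  0.1],
       [ 0.3,  0.5],
       [ 0.4, -0.8]]))
```

View pics/B.png

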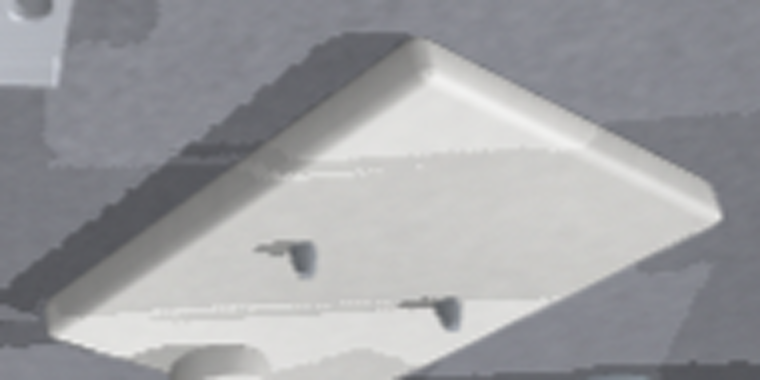

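```bash
python3 - <<'E'
from h import *
from plant import capture
w=capture("wrist"); t=capture("top")
a=lambda L:np.array(L)/2.2+[150,80]
Lt=[(.065,.065,.018),(.065,-.065,.018),(-.065,-.065,.018),(-.065,.065,.018)]
st=sub(t,a([(445,288),(532,259),(560,345),(475,371)]))
uw=sub(w,[(335,109),(324,176),(242,175)]); Lw=[(-.065,.065,.018),(.065,.065,.018),(.065,-.065,.018)]
x0=[.521,-.3136,.313]
print(fit([(w,Lw,uw)],x0)); print(fit([(w,Lw,uw),(t,Lt,st)],x0))
f0=[.646,-.0303,-.2098]
Lf=[(-.125,-.1,.025)]; P=[(-.01,-.05,.025),(-.01,-.05,.04),(-.01,.05,.025),(-.01,.05,.04)]
B=lambda L:np.array(L)/4+[310,155]
print(fit([(w,Lf+P,B([(432,73),(300,244),(308,275),(447,300),(455,328)]))],f0))
ft=sub(t,a([(222,297),(355,325),(389,163)]))
print(fit([(w,Lf+P,B([(432,73),(300,244),(308,275),(447,300),(455,328)])),(t,[(-.125,.1,.025),(-.125,-.1,.025),(.125,-.1,.025)],ft)],f0))
E
```

```text
(array([ 0.51796984, -0.31405226,  0.30746072]), array([[ 0.1,  0. ],
       [ 0. , -0.2],
       [-0.2,  0.3]]))
(array([ 0.51870221, -0.31384816,  0.31068179]), array([[-0.1,  0.4],
       [ 0.1,  0. ],
       [-0. ,  0.7],
       [ 0.6,  0.4],
       [-0.2,  0.1],
       [-0.1,  1.1],
       [ 0. ,  0.3]]))
(array([ 0.64229881, -0.03168931, -0.21443407]), array([[-0.2, -0.3],
       [ 0.6,  0.5],
       [ 0. , -0.4],
       [-0. ,  0.3],
       [-0.3, -0.1]]))
(array([ 0.64330658, -0.0309272 , -0.21302586]), array([[-0.4,  0.3],
       [ 0.6,  0.9],
       [ 0. , -0. ],
       [-0. ,  0.6],
       [-0.3,  0.2],
       [-0.6,  0.9],
       [ 0.3,  1.5],
       [ 0.7,  0.1]]))
```

View pics/A.png

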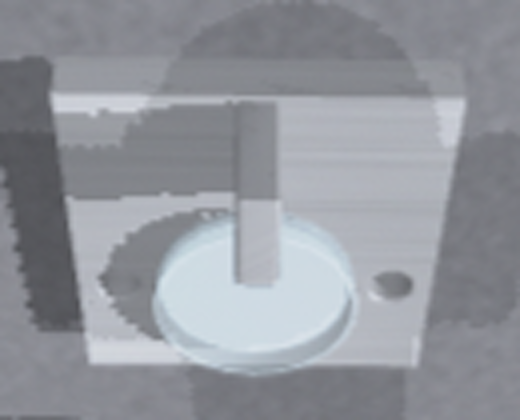

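The wrist crop confirms the plate-top corners at about (233,109), (336,109), (324,176) and (242,176), and the right hole at (318,156). Next I move in to the fin.

```bash
python3 -m creep '[[50,0.19,0.085,-0.85,0,0,-0.5],[50,0.19,0.085,-0.85,0,0,-0.5],[50,0.19,0.085,-0.85,0,0,0],[50,0.19,0.085,-0.85,0,0,0],[50,0.19,0.085,-0.85,0,0,0],[50,0.19,0.085,-0.8,0,0,0],[50,0,0,0,0,0,0]]' && python3 -m creep '[[50,0.49,0.157,-0.61,0,0,0],[50,0.49,0.157,-0.61,0,0,0],[50,0.49,0.157,-0.61,0,0,0],[50,0.49,0.157,-0.61,0,0,0],[50,0.49,0.157,-0.61,0,0,0],[50,0.49,0.157,-0.61,0,0,0],[50,0,0,0,0,0,0],[50,0,0,0,0,0,0]]'
python3 - <<'E'
from h import *
from plant import r,capture
w=capture("wrist"); s=r.get_state(); print(s["tcp_pos"],s["eef_rot"])
cv2.imwrite("pics/w2.png",w["frame"][:,:,::-1])
E
```

```text
time_s: 2.98
tcp_pos: [0.4124, -0.346, 0.12]
eef_rot: [179.7, 39.9, -162.9]
contact_force: [-0.7, 0.1, -0.6]
gripper_width: 0.0498
gripper_force: 0.0
time_s: 3.65
tcp_pos: [0.4868, -0.3244, 0.0326]
eef_rot: [-179.8, 39.9, -162.5]
contact_force: [-0.0, 0.5, -0.2]
gripper_width: 0.0501
gripper_force: 0.0
[ 0.48674008 -0.32493349  0.03331262] [-179.72236187   39.9656767  -162.49118432]
```

View pics/w2.png

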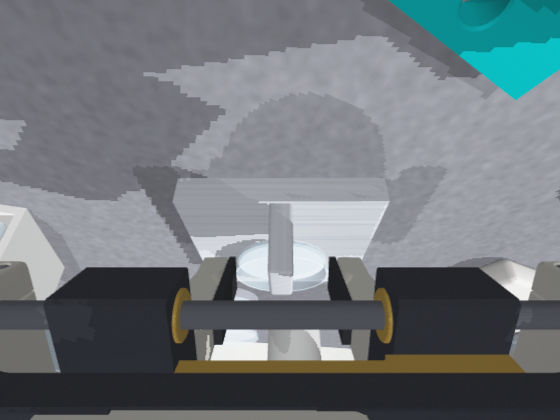

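The fin, at x≈282, sits between the fingers at x≈235 and 330. I'll close on it and lift.

```bash
python3 -m creep '[[0,0,0,0,0,0,0],[0,0,0,0,0,0,0],[0,0,0,0,0,0,0],[0,0,0,0,0,0,0],[0,0,0,0,0,0,0],[0,0,0,0,0,0,0],[0,0,0,0,0,0,0],[0,0,0,0,0,0,0]]' 58 && python3 -m creep '[[0,0,0,0.2,0,0,0],[0,0,0,0.4,0,0,0],[0,0,0,0.6,0,0,0],[0,0,0,0.6,0,0,0],[0,0,0,0.4,0,0,0],[0,0,0,0.2,0,0,0],[0,0,0,0,0,0,0],[0,0,0,0,0,0,0]]'
python3 - <<'E'
from h import *
from plant import r,capture
w=capture("wrist"); s=r.get_state(); print(s["tcp_pos"],s["eef_rot"],s["gripper_width"],s["contact_force"],s["moment"])
cv2.imwrite("pics/w3.png",w["frame"][:,:,::-1])
E
```

```text
time_s: 4.37
tcp_pos: [0.4869, -0.3245, 0.033]
eef_rot: [-179.7, 40.0, -162.5]
contact_force: [-1.1, -0.2, 3.4]
gripper_width: 0.0106
gripper_force: 58.0
time_s: 5.03
tcp_pos: [0.4866, -0.3238, 0.0924]
eef_rot: [-179.8, 40.0, -162.5]
contact_force: [-1.0, 0.1, -3.4]
gripper_width: 0.0105
gripper_force: 58.0
[ 0.48642928 -0.32372887  0.09194268] [-179.82542842   39.94163431 -162.5736629 ] 0.010532367026199573 [ 0.29673426  0.06840026 -4.03097117] [-0.91370598  2.99463615 -0.02593204]
```

View pics/w3.png

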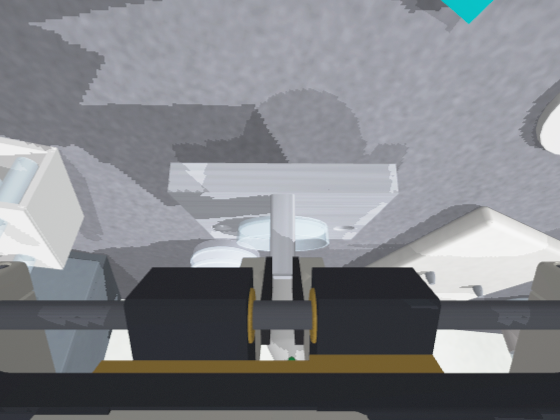

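After the lift the stage hangs in the fingers. Its front face now has corners at (168,163), (398,165), (398,192), (170,192), so it looks pitched with the dish end down. I'll quantify that.

```bash
cat >> h.py <<'E'
LF=np.array([(-.065,-.065,0),(-.065,.065,0),(-.065,.065,.018),(-.065,-.065,.018),(-.063,-.007,.063),(-.063,.007,.063)])
def pose6(w,st,uv,L=LF):
    o,M,K,k=cam(w)
    D=np.array([k,0,0,0]); uv=np.float64(uv)
    # initial guess: level, from grip geometry
    R=Ro.from_euler("xyz",st["eef_rot"],degrees=True)
    yaw=np.radians(st["eef_rot"][2]+180); z=R.as_matrix()[:,2]
    g=st["tcp_pos"]-.0188*z; S0=Ro.from_euler("z",yaw)
    p0=g-S0.apply([-.045,0,.045])
    f=lambda x:(proj(w,(S0*Ro.from_euler("xyz",x[:3])).apply(L)+p0+x[3:])-uv).ravel()
    s=least_squares(f,np.zeros(6),loss="soft_l1")
    T=S0*Ro.from_euler("xyz",s.x[:3])
    return np.degrees(s.x[:3]),p0+s.x[3:],T.inv().apply(s.x[3:]),np.round(f(s.x),1).reshape(-1,2),T
E
python3 - <<'E'
from h import *
from plant import r,capture
w=capture("wrist"); s=r.get_state()
uv=sub(w,[(168,163),(398,165),(398,192),(170,192),(272,275),(294,275)],2); print(uv)
for q in pose6(w,s,uv)[:4]: print(np.round(q,4))
im=w["frame"][:,:,::-1][150:290,150:420]; cv2.imwrite("pics/C.png",cv2.resize(im,(780,404),interpolation=2))
E
```

```text
[[169.24959 161.69572]
 [398.      165.     ]
 [399.08273 192.30138]
 [170.      192.     ]
 [272.      275.     ]
 [292.12924 275.7417 ]]
[ 0.2476 25.4056 -0.634 ]
[ 0.4929 -0.32    0.0365]
[-0.0126  0.0011 -0.0332]
[[ 0.9 -0.1]
 [ 0.  -0.6]
 [ 0.   3. ]
 [-1.6  0.7]
 [-1.4 -0.3]
 [ 3.8 -0.8]]
```

View pics/C.png

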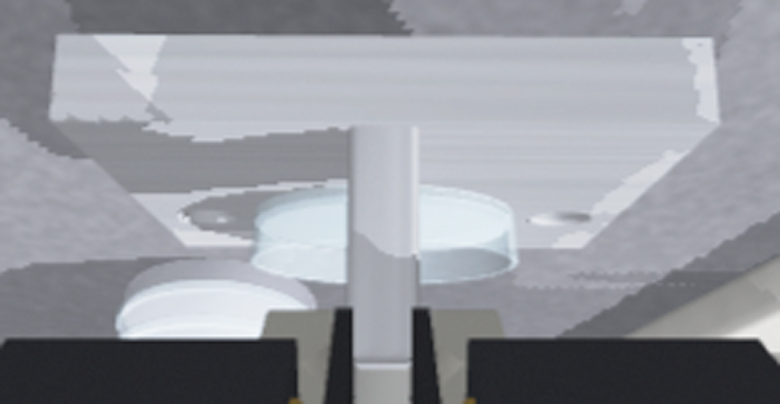

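The crop gives plate-top corners (166.6,192.3), (399.2,193), (352.5,235.9), (214,235.6), bottom front corners (169.4,161.8), (396.8,163.2), and the fin top edge at y≈275. I'll refit with all of them.

```bash
cat >> h.py <<'E'
L8=np.array([(-.065,-.065,0),(-.065,.065,0),(-.065,.065,.018),(-.065,-.065,.018),(.065,.065,.018),(.065,-.065,.018),(-.063,-.007,.063),(-.063,.007,.063)])
E
python3 - <<'E'
from h import *
from plant import r,capture,outline_of
w=capture("wrist"); s=r.get_state()
uv=[(169.4,161.8),(396.8,163.2),(399.2,193),(166.6,192.3),(352.5,235.9),(214,235.6),(273.6,275.4),(292,275.4)]
for n in (8,6):
  for q in pose6(w,s,uv[:n],L8[:n])[:4]: print(np.round(q,4))
print(s["time_s"],s["tcp_pos"])
E
```

```text
[ 0.3813 18.5601  0.2508]
[ 0.4956 -0.3191  0.0433]
[-0.0159  0.0016 -0.024 ]
[[-0.2  0.6]
 [ 0.2 -0. ]
 [ 0.4  0.3]
 [-0.3  0. ]
 [-1.   0.2]
 [ 0.8 -0.2]
 [-4.6 -0.5]
 [ 3.4 -0.4]]
[ 0.3952 18.4654  0.2567]
[ 0.4957 -0.319   0.0431]
[-0.0157  0.0016 -0.0241]
[[-0.   0.4]
 [ 0.  -0.2]
 [ 0.3  0. ]
 [-0.2 -0.2]
 [-1.1  0.2]
 [ 0.9 -0.2]]
5.1833 [ 0.48633559 -0.32380742  0.09158845]
```

```bash
cat >> h.py <<'E'
uv0=np.float64([(169.4,161.8),(396.8,163.2),(399.2,193),(166.6,192.3),(352.5,235.9),(214,235.6)])
def track(w,ref="pics/w3.png"):
    a=cv2.imread(ref,0); b=cv2.cvtColor(np.ascontiguousarray(w["frame"]),cv2.COLOR_RGB2GRAY)
    p,ok,e=cv2.calcOpticalFlowPyrLK(a,b,np.float32(uv0).reshape(-1,1,2),None,winSize=(15,15)); return p.reshape(-1,2)
E
python3 -m creep '[[0,0,0,0,0,0,0],[0,0,0,0,0,0,0],[0,0,0,0,0,0,0]]' 60
python3 - <<'E'
from h import *
from plant import r,capture
w=capture("wrist"); s=r.get_state(); cv2.imwrite("pics/w4.png",w["frame"][:,:,::-1])
uv=track(w); print(uv-uv0)
for q in pose6(w,s,uv,L8[:6])[:4]: print(np.round(q,4))
E
```

```text
time_s: 5.43
tcp_pos: [0.4867, -0.3242, 0.0922]
eef_rot: [-179.8, 40.0, -162.6]
contact_force: [0.7, -0.3, -3.0]
gripper_width: 0.0103
gripper_force: 60.0
[[-0.17058411 -0.03342896]
 [ 0.13841553 -0.00360413]
 [ 0.14448242 -0.13793945]
 [-0.03144226  0.04516907]
 [-0.21560669 -0.4925293 ]
 [ 0.30076599 -0.2418457 ]]
[ 0.3128 18.6063  0.1886]
[ 0.4959 -0.3196  0.0436]
[-0.0158  0.0016 -0.0245]
[[ 0.   0.4]
 [ 0.  -0.3]
 [ 0.2  0.1]
 [-0.2 -0.2]
 [-0.8  0.3]
 [ 0.6 -0.3]]
```

The grip is stable, with a constant sag of about 18.6°. I'll counter-rotate the tool to level the stage while lifting.

```bash
python3 -m creep '[[0,0,0,0.3,0.95,-3,0],[0,0,0,0.5,0.95,-3,0],[0,0,0,0.6,0.95,-3,0],[0,0,0,0.5,0.95,-3,0],[0,0,0,0.3,0.95,-3,0],[0,0,0,0.1,0.95,-3,0],[0,0,0,0,0,0,0],[0,0,0,0,0,0,0]]'
python3 - <<'E'
from h import *
from plant import r,capture
w=capture("wrist"); s=r.get_state(); cv2.imwrite("pics/w5.png",w["frame"][:,:,::-1])
uv=track(w); print(uv-uv0)
for q in pose6(w,s,uv,L8[:6])[:4]: print(np.round(q,4))
print(s["joints"],s["moment"],s["contact_force"])
c=capture("scene"); im=c["frame"][:,:,::-1][110:290,100:340]; cv2.imwrite("pics/s5.png",cv2.resize(im,(800,600),interpolation=2))
E
```

```text
time_s: 6.15
tcp_pos: [0.4859, -0.3254, 0.1491]
eef_rot: [-180.0, 58.7, -162.9]
contact_force: [0.1, -0.4, -2.6]
gripper_width: 0.0101
gripper_force: 60.0
[[ 3.33191467e+01 -7.67554932e+00]
 [ 2.37311206e+02 -3.18159973e+01]
 [ 1.75589001e+02 -2.84626007e+01]
 [ 6.22838043e+01 -1.57040405e-01]
 [ 1.75740723e+02  5.07573181e+01]
 [-7.83398132e+01 -2.87358337e+01]]
[11.7097 -6.9124 31.6547]
[ 0.4216 -0.2908  0.1368]
[-0.0383  0.0903  0.0092]
[[ 2.100e+00  1.000e-01]
 [-5.520e+01 -9.000e-01]
 [ 2.100e+00  3.690e+01]
 [-3.540e+01 -2.300e+00]
 [-5.000e-01 -8.000e-01]
 [ 1.819e+02  4.710e+01]]
[-62.00101333  16.43406581 -18.43996098 -68.32453401 -64.59856986
  26.96692225] [-1.26069296  4.01940718 -0.04388108] [ 0.04367327 -0.43131685 -3.48726506]
```

View pics/s5.png

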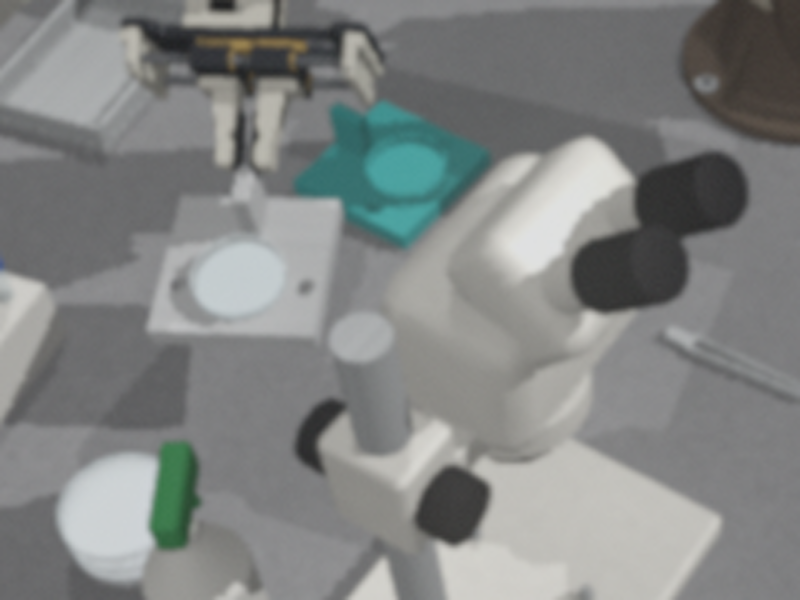

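The scene view shows the stage lifted and roughly level. Full-frame plate-top corners are about (154,169), (203,170), (197.5,210), (145,208). I'll refine using both cameras.

```bash
python3 - <<'E'
from h import *
from plant import r,capture
w=capture("wrist"); s=r.get_state(); c=capture("scene")
for k in (3,5,7):
    uv=sub(w,uv0,k); print(k,np.round(uv-uv0,1).tolist())
o=pose6(w,s,uv0,L8[:6]); print("if unmoved in hand:",*[np.round(q,4) for q in o[:3]])
us=np.array([(180,197),(343,200),(325,333),(150,328)])/3.3333+[100,110]; us2=sub(c,us,3); print(us,us2)
L4=np.array([(-.065,-.065,.018),(-.065,.065,.018),(.065,.065,.018),(.065,-.065,.018)])
print("scene:",*[np.round(q,4) for q in pose6(c,s,us2,L4)[:4]])
print("unmoved -> scene px",proj(c,o[4].apply(L4)+o[1])-us2)
E
```

```text
3 [[-0.0, 0.0], [-0.0, -0.0], [2.3, -2.2], [0.0, 0.0], [0.0, -0.0], [0.0, 0.0]]
5 [[-4.6, -4.0], [-0.0, -0.0], [0.0, 0.0], [-3.7, -2.7], [0.0, -0.0], [0.0, 0.0]]
7 [[-4.5, -4.0], [-1.3, -5.8], [0.0, 0.0], [-3.8, -2.8], [0.0, -0.0], [0.0, 0.0]]
if unmoved in hand: [ 0.2864 -0.3606  0.0433] [ 0.5106 -0.3156  0.1078] [-0.0039  0.0011 -0.0072]
[[154.00054001 169.10059101]
 [202.90102901 170.00060001]
 [197.50097501 209.90099901]
 [145.00045    208.40098401]] [[153.91528 168.71446]
 [201.44048 169.27353]
 [197.56636 210.22458]
 [143.06807 208.39716]]
scene: [-2.5164  3.3699  2.3393] [ 0.5245 -0.2986  0.1265] [0.0144 0.012  0.0129] [[-1.  -0.2]
 [ 1.1  0.3]
 [-0.8 -0.4]
 [ 0.7  0.3]]
unmoved -> scene px [[-0.55067434  0.48118444]
 [-0.49262635  0.85982373]
 [-5.01865517 -2.86254254]
 [-1.53007578 -2.29128572]]
```

```bash
cat > rapid.py <<'E'
from h import *
V=np.array([(x,y,z) for x in(-.065,.065) for y in(-.065,.065) for z in(0,.018)])
def seg(a,b,n=25): return np.array(a)+(np.array(b)-a)*np.linspace(.04,.96,n)[:,None]
h=.065
WE=[seg((-h,-h,0),(-h,h,0),40),seg((-h,-h,.018),(-h,-.012,.018)),seg((-h,.012,.018),(-h,h,.018)),seg((-h,-h,0),(-h,-h,.018),8),seg((-h,h,0),(-h,h,.018),8),seg((-h,-h,.018),(h,-h,.018)),seg((-h,h,.018),(h,h,.018)),seg((h,-h,.018),(h,-.03,.018),10),seg((h,.03,.018),(h,h,.018),10)]
SE=[seg((-h,-h,.018),(-h,-.02,.018)),seg((-h,.02,.018),(-h,h,.018)),seg((-h,-h,.018),(h,-h,.018)),seg((-h,h,.018),(h,h,.018)),seg((h,-h,.018),(h,h,.018)),seg((h,-h,0),(h,h,0))]
def rapid(obs,S0,p0,x0=None,rad=(7,5,4,3,3,3),free=(0,1,2,3,4,5)):
    """obs: [(picture, edge list)]; pose = S0*euler(x[:3]), p0+x[3:]"""
    x=np.zeros(6) if x0 is None else np.array(x0,float); free=list(free)
    G=[cv2.GaussianBlur(cv2.cvtColor(np.ascontiguousarray(c["frame"]),cv2.COLOR_RGB2GRAY).astype(np.float32),(0,0),1) for c,_ in obs]
    pose=lambda x,L:(S0*Ro.from_euler("xyz",x[:3])).apply(L)+p0+x[3:]
    for R in rad:
        D=[]
        for g,(c,E) in zip(G,obs):
            for L in E:
                q=proj(c,pose(x,L)); t=q[-1]-q[0]; n=np.array([-t[1],t[0]])/np.linalg.norm(t)
                k=np.arange(-R-1,R+1.01,.5)
                P=(q[:,None]+k[None,:,None]*n).astype(np.float32)
                I=cv2.remap(g,P[...,0],P[...,1],cv2.INTER_LINEAR)
                d=np.abs(np.gradient(I,axis=1)); j=d[:,1:-1].argmax(1)+1; ok=d[np.arange(len(j)),j]>2.
                if ok.any(): D.append((c,L[ok],(q+k[j][:,None]*n)[ok],n))
        f=lambda y:np.concatenate([(proj(c,pose(put(y),L))-u)@n for c,L,u,n in D])
        def put(y): z=x.copy(); z[free]=y; return z
        s=least_squares(f,x[free],loss="cauchy",f_scale=.5,x_scale=np.array([.1,.1,.1,.02,.02,.02])[free]); x=put(s.x)
    T=S0*Ro.from_euler("xyz",x[:3]); res=f(s.x)
    return np.degrees(x[:3]),p0+x[3:],T,np.median(np.abs(res)),len(res),x
def nominal(st):
    R=Ro.from_euler("xyz",st["eef_rot"],degrees=True).as_matrix()
    x=R[:,0]*-1; yaw=np.arctan2(R[1,2],R[0,2]); S0=Ro.from_euler("z",yaw)
    return S0,st["tcp_pos"]-.0188*R[:,2]-S0.apply([-.045,0,.045]),yaw
E
python3 - <<'E'
from rapid import *
from plant import r,capture
w=capture("wrist"); c=capture("scene"); s=r.get_state(); S0,p0,yaw=nominal(s)
x0=np.r_[0.,.02,0,S0.apply([-.004,.001,-.007])]
for nm,o in (("w",[(w,WE)]),("s",[(c,SE)]),("ws",[(w,WE),(c,SE)])):
    a=rapid(o,S0,p0,x0); print(nm,np.round(a[0],2),np.round(a[1],4),"off",np.round(a[2].inv().apply(a[1]-p0),4),"med",a[3],a[4])
print(np.degrees(yaw),s["tcp_pos"])
E
```

```text
w [0.3  4.42 0.4 ] [ 0.5068 -0.3166  0.1028] off [-0.0072  0.0011 -0.0132] med 0.48601922251079555 167
s [0.01 2.51 0.61] [ 0.5266 -0.2973  0.1287] off [0.016  0.0135 0.014 ] med 0.12384747696213783 150
ws [0.31 4.41 0.5 ] [ 0.5072 -0.3164  0.1027] off [-0.0067  0.0012 -0.0133] med 0.5028877849094905 317
17.231586642716973 [ 0.48732342 -0.32383675  0.15068522]
```

```bash
python3 - <<'E'
from rapid import *
from plant import r,capture
w=capture("wrist"); s=r.get_state()
R=Ro.from_euler("xyz",s["eef_rot"],degrees=True); C=Ro.from_euler("xyz",w["rotation"],degrees=True) if np.shape(w["rotation"])==(3,) else Ro.from_matrix(w["rotation"])
ro=R.inv().apply(w["origin"]-s["tcp_pos"]); rc=R.inv()*C; print(ro)
for f,tp,er,pit,off in (("w2",[.48674,-.32473,.0330],[-179.75,39.97,-162.5],0,(0,0,-.0)),("w4",[.4866,-.3241,.0921],[-179.8,40,-162.55],.32,(-.0157,.0016,-.0241))):
    st=dict(tcp_pos=np.array(tp),eef_rot=np.array(er)); Q=Ro.from_euler("xyz",er,degrees=True)
    c=dict(w); c["frame"]=cv2.imread(f"pics/{f}.png")[:,:,::-1]; c["origin"]=np.array(tp)+Q.apply(ro); c["rotation"]=(Q*rc).as_matrix()
    S0,p0,yaw=nominal(st); T=S0*Ro.from_euler("y",pit)
    a=rapid([(c,WE)],S0,p0,np.r_[0,pit,0,T.apply(off)])
    gs=a[2].inv().apply(p0+S0.apply([-.045,0,.045])-a[1])
    print(f,np.round(a[0],2),np.round(a[1],4),"grip in stage",np.round(gs,4),a[3:5])
E
```

```text
[ 0.08241885  0.00058158 -0.19541013]
w2 [ 0.09 -0.34  0.63] [ 0.5179 -0.3147  0.0012] grip in stage [-0.0445  0.0001  0.0464] (np.float64(0.016161031855734087), 128)
w4 [ 0.28 17.33  0.21] [ 0.4979 -0.3193  0.0441] grip in stage [-0.0418 -0.0009  0.0523] (np.float64(0.019451125623855356), 143)
```

```bash
cat >> rapid.py <<'E'
def inhand(w,s,pits=(0,2,4,6),zs=(-.004,-.008,-.012)):
    S0,p0,yaw=nominal(s); best=None
    for p in pits:
        for z in zs:
            a=rapid([(w,WE)],S0,p0,np.r_[0,np.radians(p),0,S0.apply([-.004,.001,z])])
            if best is None or a[3]-a[4]*.002<best[3]-best[4]*.002: best=a
    a=best; gs=a[2].inv().apply(p0+S0.apply([-.045,0,.045])-a[1])
    print("rpy",np.round(a[0],2),"pos",np.round(a[1],4),"grip",np.round(gs,4),round(float(a[3]),3),a[4],"yaw",round(np.degrees(yaw),2),"abs yaw",round(np.degrees(np.arctan2(*a[2].as_matrix()[[1,0],0])),2)); return a
E
python3 - <<'E'
from rapid import *
from plant import r,capture
w=capture("wrist"); s=r.get_state(); a=inhand(w,s); print(s["tcp_pos"],s["eef_rot"])
c=capture("scene")
for L in (SE,):
    q=[proj(c,a[2].apply(e)+a[1]).mean(0) for e in L]
    b=rapid([(c,SE)],*nominal(s)[:2],a[5],free=(1,3,4)); print(np.round(b[0],2),np.round(b[1],4),b[3:5])
w["frame"]; v=w["frame"][:,:,::-1].copy()
for e in WE:
    for p in proj(w,a[2].apply(e)+a[1]): cv2.circle(v,tuple(int(round(t)) for t in p),0,(0,0,255),-1)
cv2.imwrite("pics/D.png",cv2.resize(v[130:330,120:440],(800,500),interpolation=2))
E
```

```text
rpy [0.29 4.29 0.38] pos [ 0.5069 -0.3164  0.1031] grip [-0.0413 -0.0008  0.0543] 0.031 167 yaw 17.23 abs yaw 17.6
[ 0.4872211  -0.32386569  0.15058809] [-179.70768894   58.84159073 -162.43272523]
[0.29 5.98 0.38] [ 0.5068 -0.3131  0.1031] (np.float64(0.48408764130845516), 150)
```

```bash
python3 -m creep '[[0,0.01,0.2,0,0,0,-0.5],[0,0.01,0.35,0,0,0,-1],[0,0.01,0.5,0,0,0,-1.4],[0,0.01,0.6,0,0,0,-1.4],[0,0.01,0.65,0,0,0,-1.4],[0,0.01,0.65,0,0,0,-1.4],[0,0.01,0.65,0,0,0,-1.4],[0,0.01,0.65,0,0,0,-1.4]]' && python3 -m creep '[[0,0.01,0.65,-0.05,0,0,-1.4],[0,0.01,0.65,-0.05,0,0,-1.4],[0,0.01,0.65,-0.05,0,0,-1.4],[0,0.01,0.65,-0.05,0,0,-1.4],[0,0.01,0.65,-0.05,0,0,-1.4],[0,0.01,0.65,-0.05,0,0,-1.4],[0,0.01,0.65,-0.05,0,0,-1.4],[0,0.01,0.65,-0.05,0,0,-1.4]]' && python3 -m creep '[[0,0.01,0.65,-0.05,0,0,-1.4],[0,0.01,0.65,-0.05,0,0,-1.4],[0,0.01,0.65,-0.05,0,0,-1.4],[0,0.01,0.6,-0.05,0,0,-1.3],[0,0.01,0.45,-0.05,0,0,-1.2],[0,0.01,0.3,0,0,0,-1],[0,0.01,0.15,0,0,0,-0.6],[0,0,0,0,0,0,0]]'
python3 - <<'E'
from rapid import *
from plant import r,capture
w=capture("wrist"); s=r.get_state(); a=inhand(w,s,(2,4,6,8),(-.004,-.008,-.012)); print(s["tcp_pos"],s["eef_rot"],s["joints"])
cv2.imwrite("pics/w6.png",w["frame"][:,:,::-1])
# foot edges in the old view w1
c=dict(w); c["frame"]=cv2.imread("pics/w1.png")[:,:,::-1]; c["origin"]=np.array([.20557212,-.41835119,.34766491]); c["rotation"]=np.array([122.48159772,.25294786,108.4552088])
FE=[seg((-.125,-.1,0),(-.125,.1,0),40),seg((-.125,-.1,0),(.10,-.1,0),40),seg((.02,.1,.025),(-.125,.1,.025),20)]
B=lambda L:np.array(L)/4+[310,155]
for z in (0,):
    S0=Ro.from_euler("z",-.2144); b=rapid([(c,FE)],S0,np.array([.6423,-.0317,0]),rad=(5,4,3,3,2),free=(2,3,4)); print("scope",np.round(b[0][2]-np.degrees(.2144),2),np.round(b[1],4),b[3:5])
    P=np.array([(-.01,-.05,.025),(-.01,-.05,.04),(-.01,.05,.025),(-.01,.05,.04)])
    print(proj(c,b[2].apply(P)+b[1])-B([(300,244),(308,275),(447,300),(455,328)]))
E
```

```text
time_s: 7.27
tcp_pos: [0.4885, -0.2168, 0.1501]
eef_rot: [-179.8, 58.8, -172.6]
contact_force: [-0.1, 0.1, -3.6]
gripper_width: 0.0103
gripper_force: 60.0
time_s: 7.93
tcp_pos: [0.4899, -0.0868, 0.1401]
eef_rot: [-179.8, 58.9, 176.2]
contact_force: [1.5, 0.2, -2.7]
gripper_width: 0.0103
gripper_force: 60.0
time_s: 8.6
tcp_pos: [0.4911, -0.0036, 0.139]
eef_rot: [179.9, 58.5, 168.0]
contact_force: [-0.3, 0.4, -3.8]
gripper_width: 0.0101
gripper_force: 60.0
rpy [0.56 3.77 0.18] pos [ 0.5123 -0.0074  0.0922] grip [-0.0412  0.0001  0.0538] 0.007 152 yaw -11.89 abs yaw -11.72
[ 0.49102904 -0.00352973  0.13875578] [179.97974165  58.51825712 168.0845796 ] [ -28.76215038  -11.90474372  -58.27479191 -132.94792709  -19.76217594
   53.67197818]
scope -12.28 [ 0.6477 -0.0277  0.    ] (np.float64(0.007243602091516616), 100)
[[ 0.08673497  1.69006791]
 [-0.5500516   0.76875482]
 [-0.9001673   1.39879122]
 [-1.17706379  0.94026983]]
```

```bash
python3 - <<'E'
from rapid import *
from plant import r,capture
w=capture("wrist"); c=capture("scene"); t=capture("top")
c1=dict(w); c1["frame"]=cv2.imread("pics/w1.png")[:,:,::-1]; c1["origin"]=np.array([.20557212,-.41835119,.34766491]); c1["rotation"]=np.array([122.48159772,.25294786,108.4552088])
P=np.array([(-.01,-.05,.025),(-.01,-.05,.04),(-.01,.05,.025),(-.01,.05,.04),(-.125,-.1,.025),(-.125,.1,.025)])
for nm,x,y,d in (("pegs",.6425,-.0315,-12.25),("edge",.6477,-.0277,-12.28)):
    W=Ro.from_euler("z",d,degrees=True).apply(P)+[x,y,0]
    for n,k in (("w",w),("scene",c),("w1",c1),("top",t)): print(nm,n,np.round(proj(k,W),1).tolist())
def crop(k,u,v,a,b,f): return cv2.resize(np.ascontiguousarray(k["frame"][v-b:v+b,u-a:u+a,::-1]),(400,300),interpolation=cv2.INTER_CUBIC)
m=np.vstack([np.hstack([crop(c1,404,226,32,24,0),crop(c,270,285,40,30,0)]),np.hstack([crop(c,255,270,80,60,0),crop(t,295,200,64,48,0)])])
cv2.imwrite("pics/M.png",m)
E
```

```text
pegs w [[242.7, 169.5], [242.3, 181.5], [327.2, 169.7], [327.6, 181.7], [167.0, 116.3], [406.7, 117.0]]
pegs scene [[242.1, 269.4], [241.6, 266.2], [275.6, 288.2], [275.5, 285.1], [252.0, 229.6], [317.1, 263.3]]
pegs w1 [[384.9, 215.9], [386.3, 222.8], [421.0, 229.9], [422.7, 236.4], [417.1, 172.3], [492.2, 209.7]]
pegs top [[303.6, 190.7], [303.8, 189.7], [273.0, 184.2], [272.9, 183.1], [311.6, 229.0], [249.7, 215.6]]
edge w [[247.1, 170.9], [246.8, 182.8], [330.7, 171.1], [331.2, 182.9], [174.5, 119.0], [410.5, 119.8]]
edge scene [[242.7, 271.5], [242.2, 268.4], [276.3, 290.5], [276.2, 287.4], [252.6, 231.4], [317.9, 265.4]]
edge w1 [[385.1, 217.7], [386.4, 224.5], [420.8, 231.4], [422.6, 237.9], [417.0, 174.9], [491.4, 211.6]]
edge top [[302.4, 189.1], [302.6, 188.1], [271.8, 182.6], [271.7, 181.5], [310.4, 227.4], [248.5, 214.0]]
```

View pics/M.png

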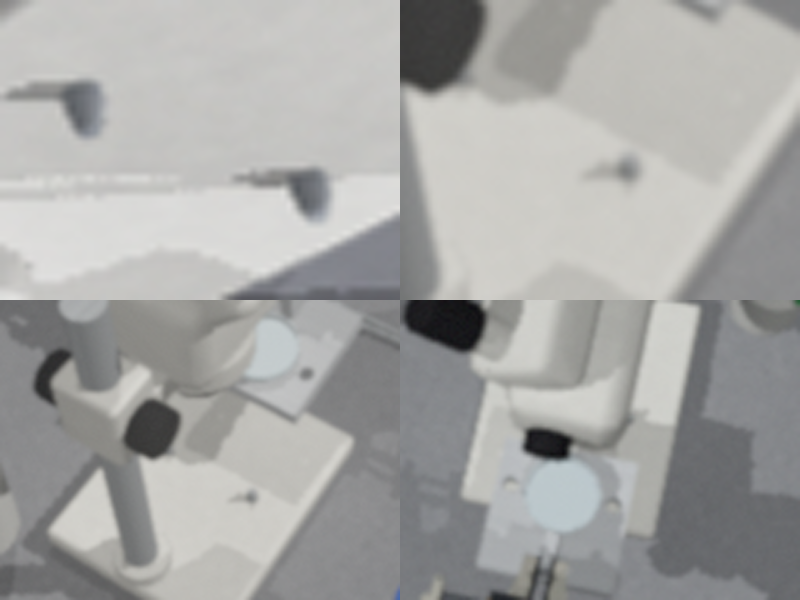

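The pegs in the early wrist view (base ≈ (385,217) and (421,231)) and the bias-corrected top view both put the scope near (0.6436, -0.0307, yaw -12.25°). Now I move over the seat.

```bash
python3 -m creep '[[0,0.2,-0.03,0,0,0,0],[0,0.45,-0.07,-0.1,0,0,0],[0,0.6,-0.1,-0.15,-0.15,-0.7,-0.1],[0,0.65,-0.11,-0.15,-0.15,-0.7,-0.1],[0,0.65,-0.11,-0.15,-0.15,-0.7,-0.1],[0,0.6,-0.1,-0.15,-0.15,-0.7,-0.1],[0,0.5,-0.08,-0.15,-0.15,-0.7,-0.1],[0,0.3,-0.05,-0.15,-0.15,-0.7,0]]' && python3 -m creep '[[0,0,0,0,0,0,0],[0,0,0,0,0,0,0]]'
cat > chk.py <<'E'
from rapid import *
from plant import r,capture
w=capture("wrist"); s=r.get_state(); a=inhand(w,s,(-2,0,2,4),(-.004,-.008,-.012)); print(s["tcp_pos"],s["joints"],s["contact_force"],s["moment"])
e=np.array([.6143,-.0243])-a[1][:2]; print("to seat, units",np.round(e/.025,3),"height above",a[1][2]-.025, "tilt",np.degrees(np.arccos(a[2].as_matrix()[2,2])))
E
python3 chk.py
```

```text
time_s: 9.47
tcp_pos: [0.5944, -0.0335, 0.1332]
eef_rot: [178.8, 61.4, 167.4]
contact_force: [-0.6, -0.3, -2.7]
gripper_width: 0.0101
gripper_force: 60.0
time_s: 9.63
tcp_pos: [0.5926, -0.0324, 0.1325]
eef_rot: [178.7, 61.3, 167.4]
contact_force: [-1.1, 0.4, -3.3]
gripper_width: 0.0101
gripper_force: 60.0
rpy [ 1.02  2.63 -0.18] pos [ 0.6144 -0.0357  0.085 ] grip [-0.0415  0.0003  0.0552] 0.023 147 yaw -11.1 abs yaw -11.27
[ 0.59228121 -0.03202452  0.13293766] [ -33.71726519    7.16200718  -58.25829523 -147.85049349  -39.35458146
   74.70245882] [-0.9061207   0.60651406 -2.98509712] [0.81419075 4.17797957 0.04047472]
to seat, units [-0.004  0.458] height above 0.059956414144377544 tilt 2.8202352766930194
```

Joint 3 is at its fold limit here. Lowering moves the wrist away from the shoulder, so it should free that up. I'll lower partway and correct.

```bash
python3 -m creep '[[0,0,0.06,-0.2,0,0,0],[0,0,0.06,-0.25,0,0,0],[0,0,0.06,-0.25,0,0,0],[0,0,0.06,-0.2,-0.3,-0.6,-0.25],[0,0,0.06,-0.15,-0.3,-0.6,-0.25],[0,0,0.06,-0.1,-0.3,-0.6,-0.25],[0,0,0.06,-0.05,-0.3,-0.6,-0.25],[0,0,0,0,0,0,0]]' && python3 -m creep '[[0,0,0,0,0,0,0]]'; python3 chk.py
```

```text
time_s: 10.35
tcp_pos: [0.6042, -0.0379, 0.1281]
eef_rot: [178.6, 62.2, 167.8]
contact_force: [0.2, 0.7, -3.6]
gripper_width: 0.0099
gripper_force: 60.0
time_s: 10.43
tcp_pos: [0.6039, -0.0377, 0.1279]
eef_rot: [178.6, 62.2, 167.8]
contact_force: [-0.1, 0.3, -3.7]
gripper_width: 0.01
gripper_force: 60.0
rpy [ 1.04  1.8  -0.28] pos [ 0.6264 -0.041   0.0807] grip [-0.0412  0.      0.0547] 0.014 145 yaw -10.53 abs yaw -10.81
[ 0.6037932  -0.03763258  0.12783077] [ -34.73009307   10.61045797  -58.24704396 -148.16684948  -43.40829179
   76.82306408] [ 0.80071439  0.44738081 -2.88130981] [ 0.70256559  4.21049914 -0.0876993 ]
to seat, units [-0.484  0.67 ] height above 0.05566278740128495 tilt 2.08066294548005
```

```bash
cat > kin.py <<'E'
import numpy as np
from scipy.optimize import least_squares
from scipy.spatial.transform import Rotation as Ro
D=[((-55.11,20.55,.68),(.2128,-.6405,.1904),(180,0,-161.62)),((-55.224,1.72,-11.864),(.3849,-.3603,.2510),(-179.8,40,-161.4)),
((-62.0,16.434,-18.44),(.4868,-.3243,.1503),(-179.8,58.8,-162.6)),((-28.762,-11.905,-58.275),(.4910,-.0035,.1388),(180,58.52,168.05)),
((-33.717,7.162,-58.258),(.5923,-.0321,.1329),(178.7,61.3,167.4)),((-34.73,10.61,-58.247),(.6038,-.0376,.1279),(178.6,62.2,167.8))]
def W(t,r,p): return np.array(t)-Ro.from_euler("xyz",r,degrees=True).apply([p[7] if len(p)>7 else 0,0,p[0]])
def fk(q,p):
    L,h,e,a,b,o2,o3=p[:7]; q=np.radians(q)
    A=q[1]+o2; B=A+S*q[2]+o3
    R=a*np.sin(A)+b*np.sin(B); z=h+a*np.cos(A)+b*np.cos(B)
    c,s=np.cos(q[0]),np.sin(q[0]); return np.array([c*R-s*e,s*R+c*e,z])
best=None
for S in (1,-1):
  for h0 in (.2,.35,.5):
    for o in (0,1,2,-1):
     for e0 in (.19,-.19):
      f=lambda p:np.concatenate([fk(q,p)-W(t,r,p) for q,t,r in D])
      s=least_squares(f,[.25,h0,e0,.4,.4,0,o,0],max_nfev=400)
      if best is None or s.cost<best[0]: best=(s.cost,S,s.x,f(s.x))
cost,S,p,res=best
if __name__=="__main__":
    print(S,np.round(p,4)); print(np.round(res.reshape(-1,3)*1000,1))
def need(t,r):
    w=W(t,r,p); L,h,e,a,b,o2,o3=p[:7]; d2=w[0]**2+w[1]**2-e*e+(w[2]-h)**2
    c=(d2-a*a-b*b)/(2*a*b); k=np.arccos(np.clip(c,-1,1))
    return [round(float(np.degrees(S*(s*k-o3)+0)),1) for s in(1,-1)],w
E
python3 kin.py; python3 - <<'E'
from kin import *
# seat: stage grip (-.041,0,.054) ; tcp = origin + stage offset
yaw=-12.25; 
for gs in ((-.041,0,.054),(-.045,0,.046)):
  for tilt in (30,35,40,45,50,55,60):
    for hz in (0,.03):
      a=np.radians(yaw); t=np.radians(tilt); z=np.array([np.sin(t)*np.cos(a),np.sin(t)*np.sin(a),-np.cos(t)])
      g=np.array([.6143,-.0243,.025+hz])+Ro.from_euler("z",a).apply(gs)
      print(gs,tilt,hz,need(g+.0188*z,(180,tilt,yaw+180))[0])
E
```

```text
1 [ 0.4155  0.4854  0.1798  0.6107  0.3474  1.5345 -1.5803  0.3813]
[[-32.4  57.1  15.2]
 [ 44.1  14.9  13.6]
 [ 87.7 -43.1 -11.5]
 [-24.    3.5  54.7]
 [-40.5 -30.9 -30. ]
 [-37.  -36.7 -42.1]]
(-0.041, 0, 0.054) 30 0 [182.4, -1.3]
(-0.041, 0, 0.054) 30 0.03 [181.2, -0.1]
(-0.041, 0, 0.054) 35 0 [190.6, -9.5]
(-0.041, 0, 0.054) 35 0.03 [189.4, -8.3]
(-0.041, 0, 0.054) 40 0 [198.7, -17.6]
(-0.041, 0, 0.054) 40 0.03 [197.4, -16.3]
(-0.041, 0, 0.054) 45 0 [206.8, -25.7]
(-0.041, 0, 0.054) 45 0.03 [205.4, -24.3]
(-0.041, 0, 0.054) 50 0 [214.9, -33.8]
(-0.041, 0, 0.054) 50 0.03 [213.3, -32.2]
(-0.041, 0, 0.054) 55 0 [223.1, -42.0]
(-0.041, 0, 0.054) 55 0.03 [221.5, -40.4]
(-0.041, 0, 0.054) 60 0 [231.7, -50.6]
(-0.041, 0, 0.054) 60 0.03 [229.9, -48.8]
(-0.045, 0, 0.046) 30 0 [183.4, -2.3]
(-0.045, 0, 0.046) 30 0.03 [182.3, -1.2]
(-0.045, 0, 0.046) 35 0 [191.6, -10.5]
(-0.045, 0, 0.046) 35 0.03 [190.4, -9.3]
(-0.045, 0, 0.046) 40 0 [199.7, -18.6]
(-0.045, 0, 0.046) 40 0.03 [198.5, -17.4]
(-0.045, 0, 0.046) 45 0 [207.8, -26.7]
(-0.045, 0, 0.046) 45 0.03 [206.4, -25.3]
(-0.045, 0, 0.046) 50 0 [215.9, -34.8]
(-0.045, 0, 0.046) 50 0.03 [214.4, -33.3]
(-0.045, 0, 0.046) 55 0 [224.1, -43.1]
(-0.045, 0, 0.046) 55 0.03 [222.6, -41.5]
(-0.045, 0, 0.046) 60 0 [232.8, -51.7]
(-0.045, 0, 0.046) 60 0.03 [231.1, -50.0]
```

```bash
cat > kin.py <<'E'
import numpy as np, itertools
from scipy.optimize import least_squares
from scipy.spatial.transform import Rotation as Ro
D=[((-55.112,20.548,.682,0,-70.137,-16.506),(.2128,-.6405,.1904),(180,0,-161.62)),((-55.224,1.72,-11.864,-41.252,-68.92,-3.481),(.3849,-.3603,.2510),(-179.7,40,-161.4)),
((-62.001,16.434,-18.44,-68.325,-64.599,26.967),(.4868,-.3243,.1503),(-179.8,58.8,-162.6)),((-28.762,-11.905,-58.275,-132.948,-19.762,53.672),(.4910,-.0035,.1388),(180,58.52,168.05)),
((-33.717,7.162,-58.258,-147.85,-39.355,74.702),(.5923,-.0321,.1329),(178.7,61.3,167.4)),((-34.73,10.61,-58.247,-148.167,-43.408,76.823),(.6038,-.0376,.1279),(178.6,62.2,167.8))]
E_=lambda ax,a:Ro.from_euler(ax,a,degrees=True)
def fk(q,p,s4,s6):
    h,a1,a,b,c,e,L,o6=p
    R1=E_("z",q[0]); x=np.array([a1,0,h])+E_("y",q[1]).apply([0,0,a])
    F=E_("y",q[1]-q[2]); x=x+F.apply([b,0,c]); F=F*E_("x",s4*q[3])*E_("y",-q[4])
    x=x+F.apply([L,e,0]); T=R1*F*E_("x",s6*q[5])*E_("y",90)*E_("z",np.degrees(o6))
    return R1.apply(x),T
def fitk():
    best=None
    for s4,s6,o in itertools.product((1,-1),(1,-1),(0,1.57,3.14,-1.57)):
        f=lambda p:np.concatenate([np.r_[fk(q,p,s4,s6)[0]-t,.3*(fk(q,p,s4,s6)[1].inv()*E_("xyz",r)).as_rotvec()] for q,t,r in D])
        s=least_squares(f,[.3,0,.6,.5,0,-.19,.3,o])
        if best is None or s.cost<best[0]: best=(s.cost,s4,s6,s.x,f(s.x))
    return best
best=fitk(); _,s4,s6,p,res=best
LO=np.array([-176,-82,-58.25,-173.8,-174.7,-.2+0]);LO[5]=-173.6;HI=np.array([176,121.7,71.7,95.5,-.2,173.6])
def ik(t,R,q0):
    f=lambda q:np.r_[fk(q,p,s4,s6)[0]-t,.3*(fk(q,p,s4,s6)[1].inv()*R).as_rotvec()]
    s=least_squares(f,np.clip(q0,LO+.1,HI-.1),bounds=(LO,HI),x_scale=20.); return s.x,np.abs(s.fun).max()
if __name__=="__main__": print(s4,s6,np.round(p,4)); print(np.round(res.reshape(-1,6)*1000,1))
E
python3 kin.py; cat > reach.py <<'E'
from kin import *
yaw=-12.25; S=E_("z",yaw); rng=np.random.default_rng(0)
for flip in (0,1):
  for tilt in (25,30,35,40,45,50,55,60):
    for hz in (0,.04):
      z=S.apply([np.sin(np.radians(tilt)),0,-np.cos(np.radians(tilt))]); g=np.array([.6143,-.0243,.025+hz])+S.apply((-.044,0,.049))
      R=E_("xyz",(180,tilt,yaw+180))*E_("z",180*flip)
      B=min((ik(g+.0188*z,R,q0) for q0 in [D[k][0] for k in (0,1,2,4)]+[rng.uniform(LO,HI) for _ in range(6)]),key=lambda b:b[1])
      print(flip,tilt,hz,np.round(B[0]).astype(int).tolist(),round(B[1]*1000,1))
E
python3 reach.py
```

```text
-1 -1 [ 1.9940e-01 -6.0000e-04  6.0170e-01  4.6400e-01 -0.0000e+00 -1.9170e-01
  4.1470e-01  4.7125e+00]
[[-0.   0.2  0.   0.  -0.  -0. ]
 [ 0.2  0.3  0.2 -0.3 -0.2 -0. ]
 [-0.1 -0.4 -0.5 -0.2 -0.3 -0.3]
 [ 0.1  0.   0.1  0.3 -0.   0.1]
 [ 0.   0.2  0.1  0.1  0.1  0.2]
 [ 0.   0.1  0.   0.4 -0.3  0.1]]
0 25 0 [15, 7, -58, 59, -11, -174] 16.4
0 25 0.04 [17, 3, -58, 57, -14, -174] 2.4
0 30 0 [-20, 8, -49, -174, 0, 91] 22.8
0 30 0.04 [14, 4, -58, 71, -14, 174] 17.3
0 35 0 [-20, 7, -48, -169, -1, 85] 22.5
0 35 0.04 [-20, 3, -49, -174, 0, 90] 24.7
0 40 0 [-18, 8, -43, -144, -3, 59] 11.2
0 40 0.04 [-19, 3, -47, -160, -1, 76] 22.5
0 45 0 [-20, 7, -44, -139, -8, 55] 0.0
0 45 0.04 [-16, 3, -42, -136, -1, 48] 8.7
0 50 0 [-28, 11, -56, -154, -29, 78] 0.0
0 50 0.04 [-22, 3, -47, -141, -12, 58] 0.0
0 55 0 [-31, 14, -58, -152, -38, 79] 7.5
0 55 0.04 [-29, 7, -57, -153, -31, 76] 0.0
0 60 0 [-34, 16, -58, -148, -43, 78] 18.7
0 60 0.04 [-32, 9, -58, -149, -38, 76] 9.0
1 25 0 [14, 7, -58, 64, -11, 2] 15.1
1 25 0.04 [16, 3, -58, 60, -13, 4] 1.3
1 30 0 [-20, 8, -49, -174, 0, -89] 22.8
1 30 0.04 [16, 2, -58, 63, -14, 2] 21.2
1 35 0 [-20, 7, -48, -169, -1, -95] 22.5
1 35 0.04 [-20, 3, -49, -174, 0, -90] 24.7
1 40 0 [-18, 8, -43, -144, -3, -121] 11.2
1 40 0.04 [-19, 3, -47, -160, -1, -104] 22.5
1 45 0 [-20, 7, -44, -139, -8, -125] 0.0
1 45 0.04 [-16, 3, -42, -136, -1, -132] 8.7
1 50 0 [-28, 11, -56, -154, -29, -102] 0.0
1 50 0.04 [-22, 3, -47, -141, -12, -122] 0.0
1 55 0 [-31, 14, -58, -152, -38, -101] 7.5
1 55 0.04 [-29, 7, -57, -153, -31, -104] 0.0
1 60 0 [-34, 16, -58, -148, -43, -102] 18.7
1 60 0.04 [-32, 9, -58, -149, -38, -104] 9.0
```

The fitted kinematics reproduce the readings to under 1 mm. They show the seat is reachable only at tool tilts of roughly 44–52°, and after the slip the stage hangs level at about 64°. So I'll take it back to its free spot and regrasp at a steeper angle, deeper and closer to the centre of mass.

```bash
python3 -m creep '[[0,-0.3,0,0.1,0,0,0],[0,-0.6,0,0.1,0,0,0],[0,-0.6,-0.1,0.1,0,0,0],[0,-0.6,-0.2,0,0,0,1.2],[0,-0.5,-0.4,0,0,0,1.2],[0,-0.4,-0.55,0,0,0,1.2],[0,-0.3,-0.65,0,0,0,1.2],[0,-0.3,-0.65,0,0,0,1.2]]' && python3 -m creep '[[0,-0.14,-0.65,0,0,0,1.6],[0,-0.14,-0.65,0,0,0,1.6],[0,-0.14,-0.65,0,0,0,1.6],[0,-0.14,-0.65,0,0,0,1.6],[0,-0.14,-0.65,0,0,0,1.6],[0,-0.14,-0.65,0,0,0,1.6],[0,-0.14,-0.65,0,0,0,1.6],[0,-0.14,-0.65,0,0,0,1.6]]' && python3 -m creep '[[0,0,-0.65,0,0,0,1.6],[0,0,-0.65,0,0,0,1.6],[0,0,-0.65,0,0,0,1.6],[0,0,-0.65,0,0,0,1.6],[0,0,-0.65,0,0,0,1.6],[0,0,-0.4,0,0,0,1.6],[0,0,-0.2,0,0,0,0],[0,0,0,0,0,0,0]]'; python3 chk.py
```

```text
time_s: 11.15
tcp_pos: [0.5136, -0.1027, 0.1375]
eef_rot: [178.7, 62.1, 174.2]
contact_force: [1.7, 0.6, -2.4]
gripper_width: 0.01
gripper_force: 60.0
time_s: 11.82
tcp_pos: [0.4858, -0.2328, 0.1368]
eef_rot: [178.5, 62.0, -173.2]
contact_force: [0.3, -0.5, -3.3]
gripper_width: 0.0101
gripper_force: 60.0
time_s: 12.48
tcp_pos: [0.4864, -0.3294, 0.1364]
eef_rot: [178.5, 62.0, -163.8]
contact_force: [-0.2, 0.6, -3.0]
gripper_width: 0.0102
gripper_force: 60.0
rpy [ 0.97  3.21 -0.6 ] pos [ 0.5065 -0.3217  0.0879] grip [-0.041   0.0006  0.0552] 0.019 172 yaw 17.97 abs yaw 17.37
[ 0.48625142 -0.3282499   0.13647749] [-64.94836941  20.47326577 -18.28833664 -71.27494609 -67.77806349
  32.43598147] [-0.32230025  0.76829728 -3.309881  ] [-1.2517558   4.03149429  0.08145878]
to seat, units [ 4.313 11.898] height above 0.06288104707164333 tilt 3.3560147950538988
```

```bash
python3 -m creep '[[0,0,0,-0.3,0,-0.8,0],[0,0,0,-0.45,0,-0.8,0],[0,0,0,-0.45,0,-0.8,0],[0,0,0,-0.45,0,-0.8,0],[0,0,0,-0.45,0,0,0],[0,0,0,-0.45,0,0,0],[0,0,0,-0.35,0,0,0],[0,0,0,-0.2,0,0,0]]' && python3 -m creep '[[0,0,0,-0.15,0,0,0],[0,0,0,-0.1,0,0,0],[0,0,0,0,0,0,0],[0,0,0,0,0,0,0]]'; python3 chk.py
```

```text
time_s: 13.2
tcp_pos: [0.4861, -0.3275, 0.0585]
eef_rot: [-179.6, 65.1, -162.0]
contact_force: [-0.0, 0.0, -2.7]
gripper_width: 0.0101
gripper_force: 60.0
time_s: 13.53
tcp_pos: [0.4864, -0.3286, 0.0534]
eef_rot: [-179.3, 65.1, -161.8]
contact_force: [-0.8, 0.2, -2.4]
gripper_width: 0.0102
gripper_force: 60.0
rpy [0.14 0.7  0.38] pos [ 0.5083 -0.3205  0.0056] grip [-0.041  -0.0008  0.0553] 0.007 173 yaw 17.48 abs yaw 17.86
[ 0.48645603 -0.32863178  0.05344638] [-68.44876437  32.12681587 -19.91895653 -77.0485231  -68.19074342
  48.97665011] [ 0.02833638  0.99805832 -2.48964923] [-1.30614545  4.07647473 -0.01787001]
to seat, units [ 4.242 11.846] height above -0.019414213485244938 tilt 0.7168167317108597
```

```bash
python3 -m creep '[[0,0,0,-0.08,0,0,0],[0,0,0,-0.08,0,0,0],[0,0,0,-0.03,0,0,0],[0,0,0,0,0,0,0]]' && python3 -m creep '[[20,0,0,0,0,0,0],[20,0,0,0,0,0,0],[40,0,0,0,0,0,0],[50,0,0,0,0,0,0],[50,0,0,0,0,0,0]]'; python3 chk.py
```

```text
time_s: 13.92
tcp_pos: [0.4863, -0.3284, 0.048]
eef_rot: [-179.4, 65.1, -161.9]
contact_force: [-0.1, -0.0, -3.8]
gripper_width: 0.0102
gripper_force: 60.0
time_s: 14.33
tcp_pos: [0.4865, -0.3286, 0.0486]
eef_rot: [-179.3, 65.1, -161.8]
contact_force: [-0.2, 0.6, -0.5]
gripper_width: 0.0346
gripper_force: 0.0
rpy [ 0.06 -0.02  0.4 ] pos [ 5.085e-01 -3.202e-01  1.000e-04] grip [-0.0405 -0.0009  0.0563] 0.014 173 yaw 17.49 abs yaw 17.89
[ 0.48644544 -0.32852283  0.0484903 ] [-68.52957697  32.74407287 -19.93621277 -77.23942777 -68.11631422
  49.62780839] [-0.0182813  -0.49706145  0.51066292] [-0.90141994  2.95427618  0.00441776]
to seat, units [ 4.234 11.837] height above -0.024857379593533038 tilt 0.0668462594427279
```

```bash
python3 -m creep '[[50,-0.4,-0.13,0.2,0,0,0],[50,-0.5,-0.16,0.24,0,0,0],[50,-0.6,-0.19,0.29,0,0,0],[50,-0.6,-0.19,0.29,0,0,0],[50,-0.67,-0.22,0.33,0,0,0]]' && python3 -m creep '[[50,0.08,0.03,0.3,-1.63,5.03,0],[50,0.08,0.03,0.3,-1.63,5.03,0],[50,0.08,0.03,0.3,-1.63,5.03,0],[50,0.08,0.03,0.3,-1.63,5.03,0],[50,0.08,0.03,0.2,-1.63,5.03,0],[50,0.08,0.03,0.1,-1.63,5.03,0],[50,0.08,0.03,0,-1.63,5.03,0.2],[50,0,0,0,0,0,0]]'
python3 - <<'E'
from plant import r
import numpy as np
from rapid import *
s=r.get_state(); R=Ro.from_euler("xyz",s["eef_rot"],degrees=True).as_matrix()
print(s["tcp_pos"],R[:,2],R[:,1],s["joints"]); S=Ro.from_euler("z",17.9,degrees=True)
z=R[:,2]; z=z/np.linalg.norm(z); g=np.array([.5085,-.3202,0])+S.apply([-.04,0,.043]); t=g+.0188*z; print("target",t,"units",(t-s["tcp_pos"])/.025, "y err deg",np.degrees(S.inv().apply(R[:,1])))
E
```

```text
time_s: 14.8
tcp_pos: [0.4152, -0.3512, 0.0828]
eef_rot: [-179.4, 65.1, -161.8]
contact_force: [-0.3, 0.8, 0.9]
gripper_width: 0.0502
gripper_force: 0.0
time_s: 15.47
tcp_pos: [0.434, -0.3458, 0.1238]
eef_rot: [-179.1, 27.9, -161.3]
contact_force: [0.1, 0.8, -0.5]
gripper_width: 0.0502
gripper_force: 0.0
[ 0.43395375 -0.34575946  0.12379965] [ 0.44843253  0.13501779 -0.88356011] [-0.31307541  0.94962828 -0.01378117] [-37.7834914    7.65601136 -20.64063235 -30.43787654 -48.84773776
 -16.0462927 ]
target [ 0.47886676 -0.32995593  0.02638907] units [ 1.79652006  0.6321412  -3.89642319] y err deg [-0.3464261  57.28929103 -0.78960268]
```

```bash
python3 -m creep '[[50,0.225,0.079,-0.49,0.38,0.12,0],[50,0.225,0.079,-0.49,0.38,0.12,0],[50,0.225,0.079,-0.49,0,0,0],[50,0.225,0.079,-0.49,0,0,0],[50,0.225,0.079,-0.49,0,0,0],[50,0.225,0.079,-0.49,0,0,0],[50,0.225,0.079,-0.49,0,0,0],[50,0.225,0.079,-0.46,0,0,0]]' && python3 -m creep '[[50,0,0,0,0,0,0],[30,0,0,0,0,0,0],[20,0,0,0,0,0,0],[0,0,0,0,0,0,0],[0,0,0,0,0,0,0],[0,0,0,0,0,0,0],[0,0,0,0,0,0,0],[0,0,0,0,0,0,0]]' 60; python3 chk.py
```

```text
time_s: 16.13
tcp_pos: [0.4761, -0.3296, 0.0203]
eef_rot: [179.5, 28.1, -162.2]
contact_force: [0.4, -0.4, -0.0]
gripper_width: 0.0502
gripper_force: 0.0
time_s: 16.8
tcp_pos: [0.4763, -0.3301, 0.0229]
eef_rot: [179.6, 28.1, -162.1]
contact_force: [-1.2, -0.6, 3.0]
gripper_width: 0.0131
gripper_force: 60.0
rpy [-0.17  0.18 -1.42] pos [ 5.078e-01 -3.198e-01  1.000e-04] grip [-0.0422 -0.0008  0.0392] 0.031 88 yaw 18.66 abs yaw 17.23
[ 0.47628946 -0.33011233  0.02284504] [-35.19757049  17.47763744 -22.08721085 -37.1382016  -39.09524669
  -9.90301056] [-1.45630005 -0.35024965  4.45763305] [-0.38517025  1.37043836 -0.01064211]
to seat, units [ 4.259 11.82 ] height above -0.02487528881115935 tilt 0.24563108579935458
```

```bash
python3 -m creep '[[0,0,0,0.1,0,0,0],[0,0,0,0.2,0,0,0],[0,0,0,0.3,0,0,0],[0,0,0,0.35,0,0,0],[0,0,0,0.35,0,0,0],[0,0,0,0.3,0,0,0],[0,0,0,0.2,0,0,0],[0,0,0,0.1,0,0,0]]' && python3 -m creep '[[0,0,0,0,0,0,0],[0,0,0,0,0,0,0]]'; sed -i 's/(-2,0,2,4)/(-3,0,3,6,9,12,16,20)/' chk.py; python3 chk.py
```

```text
time_s: 17.52
tcp_pos: [0.4765, -0.3299, 0.0711]
eef_rot: [179.6, 28.1, -162.1]
contact_force: [0.1, -0.0, -3.3]
gripper_width: 0.0133
gripper_force: 60.0
time_s: 17.68
tcp_pos: [0.476, -0.3295, 0.0697]
eef_rot: [179.5, 28.1, -162.2]
contact_force: [-0.2, 1.2, -4.1]
gripper_width: 0.0133
gripper_force: 60.0
rpy [-0.03  0.75 -1.21] pos [ 0.5069 -0.3191  0.0462] grip [-0.042  -0.0007  0.0392] 0.01 127 yaw 18.83 abs yaw 17.62
[ 0.47588467 -0.32946965  0.06944648] [-34.31443229  13.36988151 -21.02041775 -33.5322831  -43.00028305
 -15.39144514] [ 0.50431432  0.05556748 -3.08578952] [-0.6651108  2.1379196  0.0026764]
to seat, units [ 4.298 11.793] height above 0.021243142923829464 tilt 0.7524375871020653
```

```bash
cat > reach.py <<'E'
from kin import *
S=E_("z",-12.25)
def sol(tilt,dx,hz,gs=(-.0405,0,.040),q0s=None):
    z=S.apply([np.sin(np.radians(tilt)),0,-np.cos(np.radians(tilt))]); g=np.array([.6143,-.0243,.025+hz])+S.apply(np.array(gs)+[dx,0,0])
    return min((ik(g+.0188*z,E_("xyz",(180,tilt,-12.25+180)),q0) for q0 in [(-22,3,-47,-141,-12,58),(-28,11,-56,-154,-29,78),(-20,-5,-50,-130,-12,50),(-35,5,-30,-60,-40,10)]),key=lambda b:b[1])
if __name__=="__main__":
    for tilt in (43,44,45,46,47,48,49,50,51,52,53):
        print(tilt,[(round(sol(tilt,0,h)[1]*1000,1),int(sol(tilt,0,h)[0][4]),int(sol(tilt,0,h)[0][2])) for h in (0,.01,.02,.03,.04)],"back",[round(sol(tilt,d,.03)[1]*1000,1) for d in (-.03,-.06,-.1)])
E
python3 reach.py
```

```text
43 [(np.float64(1.8), -3, -40), (np.float64(4.1), -3, -41), (np.float64(6.4), -2, -41), (np.float64(9.0), -2, -42), (np.float64(11.8), -1, -42)] back [np.float64(8.4), np.float64(8.3), np.float64(9.2)]
44 [(np.float64(0.0), -8, -43), (np.float64(1.9), -3, -40), (np.float64(4.2), -2, -40), (np.float64(6.4), -2, -41), (np.float64(9.0), -1, -41)] back [np.float64(6.3), np.float64(6.5), np.float64(7.2)]
45 [(np.float64(0.0), -13, -47), (np.float64(0.0), -7, -43), (np.float64(2.0), -2, -40), (np.float64(4.4), -2, -40), (np.float64(6.5), -1, -41)] back [np.float64(4.2), np.float64(4.3), np.float64(5.0)]
46 [(np.float64(0.0), -18, -50), (np.float64(0.0), -13, -47), (np.float64(0.0), -6, -42), (np.float64(2.1), -2, -40), (np.float64(4.6), -1, -40)] back [np.float64(1.8), np.float64(1.8), np.float64(2.5)]
47 [(np.float64(0.0), -21, -52), (np.float64(0.0), -17, -50), (np.float64(0.0), -12, -47), (np.float64(0.0), -5, -42), (np.float64(2.2), -1, -40)] back [np.float64(0.0), np.float64(0.0), np.float64(0.0)]
48 [(np.float64(0.0), -25, -54), (np.float64(0.0), -21, -52), (np.float64(0.0), -17, -49
[... 446 characters left out ...]
.float64(0.0), -16, -49)] back [np.float64(0.0), np.float64(0.0), np.float64(0.0)]
51 [(np.float64(0.5), -35, -58), (np.float64(0.0), -31, -57), (np.float64(0.0), -28, -55), (np.float64(0.0), -24, -53), (np.float64(0.0), -20, -51)] back [np.float64(0.0), np.float64(0.1), np.float64(1.9)]
52 [(np.float64(2.5), -36, -58), (np.float64(0.4), -34, -58), (np.float64(0.0), -31, -57), (np.float64(0.0), -27, -55), (np.float64(0.0), -23, -53)] back [np.float64(0.0), np.float64(2.2), np.float64(4.1)]
53 [(np.float64(4.6), -37, -58), (np.float64(2.4), -35, -58), (np.float64(0.3), -34, -58), (np.float64(0.0), -31, -56), (np.float64(0.0), -27, -55)] back [np.float64(1.7), np.float64(4.3), np.float64(6.4)]
```

The deep grip holds with no sag: the pitch is 0.75° after the lift. I'll set the stage down and retake it with the same deep grip at 48° tilt, which the seat reach allows.

```bash
python3 -m creep '[[0,0,0,-0.2,0,0,0],[0,0,0,-0.35,0,0,0],[0,0,0,-0.4,0,0,0],[0,0,0,-0.35,0,0,0],[0,0,0,-0.25,0,0,0],[0,0,0,-0.15,0,0,0],[0,0,0,-0.08,0,0,0],[0,0,0,-0.04,0,0,0]]' && python3 -m creep '[[0,0,0,-0.02,0,0,0],[0,0,0,0,0,0,0],[30,0,0,0,0,0,0],[30,0,0,0.05,0,0,0],[50,0,0,0.05,0,0,0],[50,0,0,0,0,0,0],[50,0,0,0,0,0,0],[50,0,0,0,0,0,0]]'; python3 chk.py
```

```text
time_s: 18.4
tcp_pos: [0.476, -0.3297, 0.0237]
eef_rot: [179.5, 28.1, -162.2]
contact_force: [-1.3, 0.3, -2.0]
gripper_width: 0.0128
gripper_force: 60.0
time_s: 19.07
tcp_pos: [0.4763, -0.3298, 0.0265]
eef_rot: [179.6, 28.1, -162.2]
contact_force: [0.4, -0.2, -0.1]
gripper_width: 0.0466
gripper_force: 0.0
rpy [ 0.01 -0.52 -1.  ] pos [ 0.5077 -0.3192  0.0006] grip [-0.0417 -0.0006  0.0427] 0.003 99 yaw 18.75 abs yaw 17.75
[ 0.47618115 -0.32975057  0.02638748] [-35.1015856   17.14461289 -22.03490124 -36.82443378 -39.40441557
 -10.38928741] [-0.47083402  0.133237    0.09101659] [-0.47480395  1.54407669 -0.0291006 ]
to seat, units [ 4.264 11.794] height above -0.02437649764249323 tilt 0.5176840673756049
```

```bash
python3 -m creep '[[50,-0.25,-0.08,0.5,0,0,0],[50,-0.25,-0.08,0.5,0,0,0],[50,-0.25,-0.08,0.5,0,0,0],[50,-0.25,-0.08,0.5,0,0,0],[50,-0.25,-0.08,0.47,0,0,0]]' && python3 -m creep '[[50,-0.26,-0.08,0,1.5,-4.75,0],[50,-0.26,-0.08,0,1.5,-4.75,0],[50,-0.26,-0.08,0,1.5,-4.75,0],[50,-0.26,-0.08,0,1.5,-4.75,0],[50,0,0,0,0,0,0],[50,0,0,0,0,0,0]]'
python3 - <<'E'
from plant import r
from rapid import *
s=r.get_state(); R=Ro.from_euler("xyz",s["eef_rot"],degrees=True).as_matrix()
print(s["tcp_pos"],s["eef_rot"]); S=Ro.from_euler("z",17.8,degrees=True)
a=np.radians(48); zt=S.apply([np.sin(a),0,-np.cos(a)]); g=np.array([.5077,-.3192,0])+S.apply([-.0405,0,.040]); t=g+.0188*zt
Rt=np.column_stack([-S.apply([np.cos(a),0,np.sin(a)]),S.apply([0,1,0]),zt]); print(np.linalg.det(Rt),"turn",np.degrees((Ro.from_matrix(Rt)*Ro.from_matrix(R).inv()).as_rotvec()),"target",t,"units",(t-s["tcp_pos"])/.025)
E
```

```text
time_s: 19.53
tcp_pos: [0.4442, -0.3403, 0.0902]
eef_rot: [179.6, 28.1, -162.1]
contact_force: [-0.3, -0.3, 0.1]
gripper_width: 0.0499
gripper_force: 0.0
time_s: 20.03
tcp_pos: [0.4164, -0.3499, 0.0876]
eef_rot: [179.5, 48.0, -162.5]
contact_force: [-0.2, 0.0, 0.7]
gripper_width: 0.05
gripper_force: 0.0
[ 0.41635484 -0.34985016  0.08759516] [ 179.54806165   47.98460656 -162.51988492]
0.9999999999999998 turn [-0.28356421 -0.10632298 -0.01593084] target [ 0.48244108 -0.32730975  0.02742034] units [ 2.64344936  0.9016162  -2.40699264]
```

```bash
python3 -m creep '[[50,0.36,0.123,-0.33,0,0,0],[50,0.36,0.123,-0.33,0,0,0],[50,0.36,0.123,-0.33,0,0,0],[50,0.36,0.123,-0.33,0,0,0],[50,0.36,0.123,-0.33,0,0,0],[50,0.36,0.123,-0.33,0,0,0],[30,0.36,0.123,-0.33,0,0,0],[30,0,0,0,0,0,0]]'; python3 -c "
from plant import r;s=r.get_state();print(s['tcp_pos'],s['eef_rot'],s['contact_force'])"
```

```text
time_s: 20.7
tcp_pos: [0.4832, -0.3242, 0.0282]
eef_rot: [179.5, 48.0, -162.2]
contact_force: [-0.1, -0.1, -0.4]
gripper_width: 0.0413
gripper_force: 0.0
[ 0.4832196  -0.32422172  0.02815469] [ 179.46288041   48.0015698  -162.17019909] [-0.09037163 -0.09963108 -0.43150981]
```

```bash
python3 -m creep '[[30,0,-0.11,-0.04,0,0,0],[20,0,0,0,0,0,0],[0,0,0,0,0,0,0],[0,0,0,0,0,0,0],[0,0,0,0,0,0,0],[0,0,0,0,0,0,0],[0,0,0,0,0,0,0]]' 60 && python3 chk.py && python3 -m creep '[[0,0,0,0.1,0,0,0],[0,0,0,0.2,0,0,0],[0,0,0,0.3,0,0,0],[0,0,0,0.3,0,0,0],[0,0,0,0.2,0,0,0],[0,0,0,0.1,0,0,0],[0,0,0,0,0,0,0],[0,0,0,0,0,0,0]]'; python3 chk.py
```

```text
time_s: 21.28
tcp_pos: [0.4816, -0.3293, 0.0295]
eef_rot: [179.8, 48.0, -162.1]
contact_force: [-2.0, -0.2, 2.7]
gripper_width: 0.0128
gripper_force: 60.0
rpy [0.09 0.44 0.08] pos [ 5.073e-01 -3.198e-01 -1.000e-04] grip [-0.0417 -0.0009  0.0418] 0.036 158 yaw 18.28 abs yaw 18.36
[ 0.48158793 -0.32927454  0.02951583] [-55.71450526  23.51557274 -19.85776114 -64.19803069 -52.52551727
  28.09681581] [-2.72852375  0.25074594  3.35529581] [-0.71536194  2.35975532  0.044471  ]
to seat, units [ 4.282 11.819] height above -0.025073627506467844 tilt 0.4466915300509941
time_s: 22.0
tcp_pos: [0.4819, -0.3288, 0.0595]
eef_rot: [179.7, 48.0, -162.0]
contact_force: [0.8, 0.0, -4.4]
gripper_width: 0.013
gripper_force: 60.0
rpy [-0.32  0.43 -0.79] pos [ 0.5071 -0.3201  0.0297] grip [-0.0411 -0.0011  0.0418] 0.019 169 yaw 18.32 abs yaw 17.54
[ 0.48178409 -0.32877108  0.05918125] [-54.88103083  20.33101405 -19.4129111  -62.08900236 -53.64303755
  23.66411145] [-0.90048496  0.1857183  -2.93355026] [-1.04760863  3.39264496  0.0162472 ]
to seat, units [ 4.288 11.831] height above 0.00467118378213531 tilt 0.5416878997009777
```

```bash
python3 -m creep '[[0,0.02,0.2,0.15,0,0,-0.5],[0,0.02,0.35,0.15,0,0,-1],[0,0.02,0.5,0.15,0,0,-1.4],[0,0.02,0.6,0.15,0,0,-1.4],[0,0.02,0.65,0.15,0,0,-1.4],[0,0.02,0.65,0.15,0,0,-1.4],[0,0.02,0.65,0.15,0,0,-1.4],[0,0.02,0.65,0.1,0,0,-1.4]]' && python3 -m creep '[[0,0.01,0.65,0,0,0,-1.4],[0,0.01,0.65,0,0,0,-1.4],[0,0.01,0.65,0,0,0,-1.4],[0,0.01,0.65,0,0,0,-1.4],[0,0.01,0.65,0,0,0,-1.4],[0,0.01,0.65,0,0,0,-1.4],[0,0.01,0.65,0,0,0,-1.4],[0,0.01,0.65,0,0,0,-1.4]]' && python3 -m creep '[[0,0.01,0.65,0,0,0,-1.4],[0,0.01,0.65,0,0,0,-1.4],[0,0.01,0.65,0,0,0,-1.4],[0,0.01,0.65,0,0,0,-1.3],[0,0.01,0.5,0,0,0,-1.2],[0,0.01,0.4,0,0,0,-1],[0,0.01,0.2,0,0,0,-0.6],[0,0,0,0,0,0,0]]'; python3 chk.py
```

```text
time_s: 22.72
tcp_pos: [0.4852, -0.2209, 0.0883]
eef_rot: [179.6, 48.0, -172.2]
contact_force: [0.5, 0.8, -2.8]
gripper_width: 0.0131
gripper_force: 60.0
time_s: 23.38
tcp_pos: [0.4863, -0.0985, 0.0836]
eef_rot: [179.5, 48.2, 177.0]
contact_force: [0.2, 0.8, -4.0]
gripper_width: 0.0131
gripper_force: 60.0
time_s: 24.05
tcp_pos: [0.484, -0.0109, 0.0719]
eef_rot: [179.2, 48.1, 169.1]
contact_force: [-0.5, -1.1, -3.4]
gripper_width: 0.013
gripper_force: 60.0
rpy [ 1.96 -1.65  2.18] pos [ 0.4958 -0.0193  0.0345] grip [-0.0252  0.0082  0.0503] 0.021 102 yaw -9.79 abs yaw -7.61
[ 0.48404315 -0.01175129  0.07174712] [ -20.00858414   -3.90294189  -50.9088663  -121.3869962    -8.89835322
   37.8851283 ] [-0.7086688  -1.04724806 -3.55191151] [ 0.49030256  3.65512751 -0.14079054]
to seat, units [ 4.74  -0.201] height above 0.009539494410089264 tilt 2.5614376347445416
```

```bash
cat > chk.py <<'E'
import sys
from rapid import *
from plant import r,capture
w=capture("wrist"); s=r.get_state(); S0,p0,yaw=nominal(s)
R=Ro.from_euler("xyz",s["eef_rot"],degrees=True).as_matrix(); yt=np.arctan2(-R[0,1],R[1,1])
S0=Ro.from_euler("z",yt); g=s["tcp_pos"]-.0188*R[:,2]; p0=g-S0.apply([-.0413,-.001,.0418])
print("tcp",s["tcp_pos"].round(4),"eef",s["eef_rot"].round(2),"j",s["joints"].round(1),"F",s["contact_force"].round(1),"M",s["moment"].round(2))
a=rapid([(w,WE)],S0,p0,rad=(4,3,3,2,2))
for nm,pos,yw in (("hand",p0,yt),("vis ",a[1],np.arctan2(a[2].as_matrix()[1,0],a[2].as_matrix()[0,0]))):
    print(nm,pos.round(4),"yaw",np.degrees(yw).round(2),"to seat units",((np.array([.6143,-.0243,.025])-pos)/.025).round(3),"mm fore/left",(1000*Ro.from_euler("z",12.25,degrees=True).apply(np.array([.6143,-.0243,.025])-pos)).round(1))
print("vis rpy",a[0].round(2),round(float(a[3]),3),a[4])
E
python3 chk.py
```

```text
tcp [ 0.4846 -0.0119  0.0721] eef [179.31  48.15 169.32] j [ -19.9   -3.9  -50.8 -121.3   -8.9   37.8] F [-0.4 -0.9 -2.9] M [ 0.49  3.52 -0.04]
hand [ 0.5116 -0.0158  0.0428] yaw -10.16 to seat units [ 4.106 -0.339 -0.712] mm fore/left [102.1  13.5 -17.8]
vis  [ 0.5103 -0.0157  0.0418] yaw -9.35 to seat units [ 4.162 -0.345 -0.672] mm fore/left [103.5  13.6 -16.8]
vis rpy [0.83 0.38 0.81] 0.268 134
```

```bash
python3 -m creep '[[0,0.01,0.07,0.09,-0.13,-0.17,-0.28],[0,0.01,0.07,0.09,-0.13,-0.17,-0.28],[0,0.01,0.07,0.09,-0.13,-0.17,-0.28],[0,0.01,0.07,0.09,-0.13,-0.17,-0.28],[0,0.01,0.07,0.09,-0.13,-0.17,-0.28],[0,0.01,0.07,0.09,-0.13,-0.17,-0.28],[0,0.01,0.07,0.09,-0.13,-0.17,-0.28],[0,0.01,0.07,0.09,-0.13,-0.17,-0.28]]'; python3 chk.py
```

```text
time_s: 24.82
tcp_pos: [0.4876, 0.0032, 0.0906]
eef_rot: [-179.5, 49.7, 168.2]
contact_force: [0.6, 0.2, -4.1]
gripper_width: 0.0125
gripper_force: 60.0
tcp [0.4874 0.0035 0.0908] eef [-179.5    49.76  168.15] j [ -23.2   -6.3  -55.4 -135.4  -11.7   53.4] F [-0.   0.8 -3.8] M [0.86 3.5  0.16]
hand [ 0.514  -0.0011  0.0611] yaw -12.23 to seat units [ 4.012 -0.926 -1.444] mm fore/left [102.9  -1.3 -36.1]
vis  [ 0.5141 -0.0027  0.0606] yaw -12.12 to seat units [ 4.008 -0.864 -1.423] mm fore/left [ 1.025e+02  1.000e-01 -3.560e+01]
vis rpy [-0.36 -0.36  0.11] 0.055 136
```

```bash
python3 -m creep '[[0,0.15,-0.033,0,0,0,0],[0,0.25,-0.055,0,0,0,0],[0,0.3,-0.065,0,0,0,0],[0,0.3,-0.065,0,0,0,0],[0,0.3,-0.065,0,0,0,0],[0,0.3,-0.065,0,0,0,0],[0,0.3,-0.065,0,0,0,0],[0,0.3,-0.065,0,0,0,0]]' && python3 -m creep '[[0,0.3,-0.065,0,0,0,0],[0,0.3,-0.065,0,0,0,0],[0,0.3,-0.065,0,0,0,0],[0,0.3,-0.065,0,0,0,0],[0,0.3,-0.065,0,0,0,0],[0,0.2,-0.05,0,0,0,0],[0,0.1,-0.03,0,0,0,0],[0,0,0,0,0,0,0]]'; python3 chk.py
```

```text
time_s: 25.53
tcp_pos: [0.5438, -0.0096, 0.0903]
eef_rot: [-179.5, 49.7, 168.1]
contact_force: [0.2, -0.0, -3.1]
gripper_width: 0.0132
gripper_force: 60.0
time_s: 26.2
tcp_pos: [0.5885, -0.0196, 0.0906]
eef_rot: [-179.5, 49.8, 168.1]
contact_force: [0.5, 0.4, -2.8]
gripper_width: 0.0125
gripper_force: 60.0
tcp [ 0.588  -0.0194  0.0905] eef [-179.5    49.74  168.11] j [ -24.4    5.1  -49.8 -146.8  -16.7   66.1] F [ 0.2 -0.6 -3.2] M [0.78 3.56 0.02]
hand [ 0.6146 -0.0241  0.0608] yaw -12.27 to seat units [-0.012 -0.008 -1.433] mm fore/left [ -0.3  -0.3 -35.8]
vis  [ 0.6155 -0.025   0.0615] yaw -11.27 to seat units [-0.048  0.027 -1.46 ] mm fore/left [ -1.3   0.4 -36.5]
vis rpy [-0.06 -1.22  1.01] 0.287 106
```

```bash
python3 -m creep '[[0,0,0,-0.1,0.05,0.2,0],[0,0,0,-0.13,0.05,0.2,0],[0,0,0,-0.13,0.05,0.2,0],[0,0,0,-0.13,0.05,0.2,0],[0,0,0,-0.13,0.05,0.2,0],[0,0,0,-0.08,0,0.2,0],[0,0,0,0,0,0,0]]' && python3 chk.py && python3 -m creep '[[0,0,0,-0.05,0,0,0],[0,0,0,-0.05,0,0,0],[0,0,0,-0.05,0,0,0],[0,0,0,-0.05,0,0,0],[0,0,0,0,0,0,0]]'; python3 chk.py
```

```text
time_s: 26.83
tcp_pos: [0.5877, -0.0195, 0.0723]
eef_rot: [-179.5, 48.4, 168.0]
contact_force: [-0.5, -0.7, -2.9]
gripper_width: 0.0129
gripper_force: 60.0
tcp [ 0.5879 -0.0196  0.0726] eef [-179.52   48.47  168.05] j [ -25.5    7.9  -51.4 -149.9  -19.5   70.4] F [ 0.4 -0.1 -3.8] M [0.73 3.48 0.02]
hand [ 0.6147 -0.0243  0.0433] yaw -12.3 to seat units [-0.015  0.    -0.73 ] mm fore/left [ -0.4  -0.1 -18.3]
vis  [ 0.6099 -0.024   0.0443] yaw -11.62 to seat units [ 0.176 -0.011 -0.772] mm fore/left [  4.4   0.7 -19.3]
vis rpy [-0.18  0.7   0.68] 0.134 105
time_s: 27.3
tcp_pos: [0.5878, -0.0194, 0.0677]
eef_rot: [-179.5, 48.5, 168.1]
contact_force: [-0.4, 0.7, -3.7]
gripper_width: 0.0126
gripper_force: 60.0
tcp [ 0.5878 -0.0195  0.0678] eef [-179.52   48.5   168.06] j [ -26.1    8.9  -52.5 -151.5  -21.5   72.7] F [ 0.4  0.3 -4.1] M [ 0.72  3.52 -0.04]
hand [ 0.6147 -0.0243  0.0384] yaw -12.3 to seat units [-0.015 -0.002 -0.538] mm fore/left [ -0.4  -0.1 -13.4]
vis  [ 0.6141 -0.0243  0.038 ] yaw -10.94 to seat units [ 0.008  0.002 -0.522] mm fore/left [  0.2   0.1 -13. ]
vis rpy [0.08 0.02 1.36] 0.04 102
```

```bash
python3 -m creep '[[0,0,0,-0.04,0,0,0],[0,0,0,-0.04,0,0,0],[0,0,0,-0.04,0,0,0],[0,0,0,0,0,0,0]]' && python3 -c "
from plant import r
for _ in range(1):
    s=r.get_state();print(s['contact_force'],s['moment'],s['tcp_pos'])"
```

```text
time_s: 27.68
tcp_pos: [0.5879, -0.0195, 0.0648]
eef_rot: [-179.5, 48.5, 168.1]
contact_force: [0.7, -0.7, -3.5]
gripper_width: 0.0129
gripper_force: 60.0
[ 0.70453188 -0.66918476 -3.48543261] [0.73523645 3.58752484 0.02177484] [ 0.58787069 -0.01945009  0.0647748 ]
```

```bash
python3 -m creep '[[0,0,0,-0.04,0,0,0],[0,0,0,-0.04,0,0,0],[0,0,0,-0.04,0,0,0],[0,0,0,0,0,0,0]]'; python3 -m creep '[[0,0,0,-0.04,0,0,0],[0,0,0,-0.04,0,0,0],[0,0,0,0,0,0,0]]'; python3 chk.py
```

```text
time_s: 28.02
tcp_pos: [0.5879, -0.0195, 0.0617]
eef_rot: [-179.5, 48.5, 168.1]
contact_force: [-1.2, 0.1, -3.3]
gripper_width: 0.013
gripper_force: 60.0
time_s: 28.27
tcp_pos: [0.5879, -0.0194, 0.0598]
eef_rot: [-179.5, 48.5, 168.1]
contact_force: [-0.1, 0.3, -2.8]
gripper_width: 0.0129
gripper_force: 60.0
tcp [ 0.5879 -0.0195  0.0598] eef [-179.52   48.5   168.07] j [ -26.9   10.7  -54.  -153.6  -24.7   75.8] F [-0.4 -0.  -3.3] M [0.76 3.5  0.  ]
hand [ 0.6147 -0.0242  0.0305] yaw -12.29 to seat units [-0.016 -0.004 -0.219] mm fore/left [-0.4 -0.2 -5.5]
vis  [ 0.6121 -0.0245  0.0297] yaw -10.66 to seat units [ 0.089  0.007 -0.187] mm fore/left [ 2.1  0.6 -4.7]
vis rpy [ 0.2  -0.75  1.63] 0.076 94
```

```bash
python3 -m creep '[[0,0,0,-0.04,0,0,0],[0,0,0,-0.04,0,0,0],[0,0,0,0,0,0,0]]'; python3 -m creep '[[0,0,0,-0.04,0,0,0],[0,0,0,-0.03,0,0,0],[0,0,0,0,0,0,0]]'; python3 -m creep '[[0,0,0,-0.03,0,0,0],[0,0,0,0,0,0,0]]'
```

```text
time_s: 28.57
tcp_pos: [0.5879, -0.0195, 0.0578]
eef_rot: [-179.5, 48.5, 168.1]
contact_force: [-0.5, -0.7, -3.0]
gripper_width: 0.0129
gripper_force: 60.0
time_s: 28.82
tcp_pos: [0.5881, -0.0195, 0.0562]
eef_rot: [-179.5, 48.5, 168.1]
contact_force: [-0.2, -0.1, -2.3]
gripper_width: 0.013
gripper_force: 60.0
time_s: 28.98
tcp_pos: [0.5881, -0.0195, 0.0556]
eef_rot: [-179.5, 48.5, 168.1]
contact_force: [-0.5, 0.5, -2.3]
gripper_width: 0.0128
gripper_force: 60.0
```

```bash
python3 -m creep '[[0,0,0,-0.03,0,0,0],[0,0,0,0,0,0,0]]'; python3 -m creep '[[0,0,0,-0.03,0,0,0],[0,0,0,0,0,0,0]]'; python3 chk.py
```

```text
time_s: 29.15
tcp_pos: [0.5882, -0.0196, 0.0549]
eef_rot: [-179.5, 48.5, 168.1]
contact_force: [0.6, -0.2, -1.8]
gripper_width: 0.0131
gripper_force: 60.0
time_s: 29.32
tcp_pos: [0.5885, -0.0195, 0.0548]
eef_rot: [-179.5, 48.6, 168.1]
contact_force: [-3.2, 0.6, 3.8]
gripper_width: 0.013
gripper_force: 60.0
tcp [ 0.5885 -0.0195  0.0548] eef [-179.5    48.63  168.1 ] j [ -27.4   12.   -55.1 -155.   -27.    77.8] F [-3.7  0.7  4.7] M [ 0.5   2.17 -0.07]
hand [ 0.6153 -0.0243  0.0254] yaw -12.27 to seat units [-0.04  -0.002 -0.017] mm fore/left [-1.  -0.3 -0.4]
vis  [ 0.6157 -0.0251  0.0251] yaw -12.15 to seat units [-0.055  0.033 -0.005] mm fore/left [-1.5  0.5 -0.1]
vis rpy [-0.19  0.02  0.12] 0.077 97
```

Contact: the wrist now carries an upward force and the stage is level at seat height. I'll release gradually.

```bash
python3 -m creep '[[16,0,0,0,0,0,0],[18,0,0,0,0,0,0],[24,0,0,0,0,0,0],[36,0,0,0,0,0,0],[50,0,0,0,0,0,0],[50,0,0,0,0,0,0],[50,0,0,0,0,0,0]]'; python3 chk.py; python3 -c "
from plant import capture;import cv2;cv2.imwrite('pics/w7.png',capture('wrist')['frame'][:,:,::-1])"
```

```text
time_s: 29.95
tcp_pos: [0.5881, -0.0195, 0.0541]
eef_rot: [-179.5, 48.5, 168.1]
contact_force: [-0.5, 1.1, 0.5]
gripper_width: 0.0448
gripper_force: 0.0
tcp [ 0.588  -0.0195  0.0541] eef [-179.5    48.52  168.09] j [ -27.4   12.1  -55.1 -155.   -26.9   77.8] F [-0.4  0.8  0. ] M [0.49 2.45 0.  ]
hand [ 0.6149 -0.0242  0.0247] yaw -12.28 to seat units [-0.022 -0.003  0.011] mm fore/left [-0.5 -0.2  0.3]
vis  [ 0.6151 -0.0263  0.0268] yaw -13.77 to seat units [-0.034  0.08  -0.071] mm fore/left [-1.3  1.8 -1.8]
vis rpy [-0.94 -1.5  -1.49] 0.412 84
```

```bash
python3 -m creep '[[50,-0.2,0.043,0.18,0,0,0],[50,-0.2,0.043,0.18,0,0,0],[50,-0.2,0.043,0.18,0,0,0],[50,-0.2,0.043,0.18,0,0,0],[50,-0.2,0.043,0.18,0,0,0],[50,-0.2,0.043,0.18,0,0,0],[50,-0.2,0.043,0.18,0,0,0],[50,-0.2,0.043,0.18,0,0,0]]' && python3 -m creep '[[50,-0.25,0.053,0,0,0,0],[50,-0.25,0.053,0,0,0,0],[50,-0.25,0.053,0,0,0,0],[50,-0.25,0.053,0,0,0,0],[50,-0.25,0.053,0,0,0,0],[50,-0.25,0.053,0,0,0,0],[50,0,0,0,0,0,0],[50,0,0,0,0,0,0]]'
python3 - <<'E'
from rapid import *
from plant import r,capture
s=r.get_state(); w=capture("wrist"); c=capture("scene"); print(s["contact_force"],s["joints"].round(1))
S0=Ro.from_euler("z",-12.25,degrees=True)
for x0 in ((0,0,0,0,0,0),(0,.05,0,0,0,.004),(0,-.05,0,0,0,.004)):
    a=rapid([(w,WE)],S0,np.array([.6147,-.0243,.025]),x0); print("stage",a[0].round(2),a[1].round(4),round(float(a[3]),3),a[4])
E
```

```text
time_s: 30.72
tcp_pos: [0.5475, -0.0112, 0.0902]
eef_rot: [-179.5, 48.5, 168.0]
contact_force: [0.2, 0.1, 0.1]
gripper_width: 0.0498
gripper_force: 0.0
time_s: 31.38
tcp_pos: [0.5105, -0.0028, 0.0903]
eef_rot: [-179.5, 48.6, 168.1]
contact_force: [-0.5, 0.8, 0.2]
gripper_width: 0.0501
gripper_force: 0.0
[-0.54988363  0.84787753  0.21569033] [ -20.3   -3.9  -51.2 -133.8   -8.1   49.7]
stage [-0.25 -2.9  -0.81] [ 0.6165 -0.0262  0.0274] 0.403 131
stage [ 0.27 -1.39  0.03] [ 0.6034 -0.0262  0.0327] 0.399 125
stage [ 0.45 -2.8   0.57] [ 0.6166 -0.0249  0.0274] 0.364 132
```

```bash
python3 -c "
from plant import close_job;print(close_job())"
```

```text
the job is handed in; nothing more can be done
None
```

I seated the stage on both pegs with the fin to the front, released it and backed the arm clear, then handed the job in at about 31.5 s; no verdict came back, and the evidence is the height and force readings (underside within about 0.5 mm of the foot, no force on release), since the last camera fits after backing off were too poor to confirm it.

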